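Slide the tall sandwich crate into line beside the bottle crate

TASK

Slide the tall crate of sandwiches along the table until it stands side by side against the bottle crate, square to it and with the two fronts (the sides facing the robot) flush, ready to be carried out together. It is heavy and top-heavy, so push it with the fingers low, near its base, so that it slides flat on the table: do not tip, lift or grip it, and do not touch the sandwiches. Do not shove the bottle crate out of its place, leave everything else where it is, and finish with the robot clear of everything.

Things in the scene. Friction and masses are not known exactly. Their poses are not given: they have to be found in the camera images.
- crate: Tall beige perforated plastic crate of sandwiches, loose, 170 mm along its x, 110 mm along its y, 200 mm high, upright walls. About 2 kg, 8 to 16 N to slide; pushed along its y it tips when pushed above about 80 mm, slides flat below 60 mm. Starts mid-table, turned up to 11 degrees. Origin: centre of its underside; at yaw 0 x points away from the robot; z up.
- crate_front (a point): Middle of the foot of the tall crate's front, its 110 mm wide face towards the robot: 85 mm from its origin along -x, 25 mm up. At the start it lies 40 to 130 mm nearer to the robot than the bottle crate's front.
- sandwiches: The six paper-wrapped baguette sandwiches that stand in the tall crate and stick out of it up to 260 mm above the table; they are fixed in it and move with it. Same origin and axes as the tall crate.
- bottle_crate: Bottle crate: lower beige plastic crate with six glass bottles, loose, about 6 kg, 215 mm along its x, 150 mm along its y, walls 130 mm, bottles to 235 mm high. Stands far left or far right of the tall crate, turned up to 5 degrees. Origin: centre of its underside; at yaw 0 x points away from the robot; z up. Side by side and touching, the origins are 130 mm apart along its y.
- bottle_crate_front (a point): Middle of the foot of the bottle crate's front, its 150 mm wide face towards the robot: 107.5 mm from its origin along -x, 25 mm up.
- board: Green cutting board, 300 x 160 x 15 mm, fixed on the table on the side opposite to the bottle crate, at least 110 mm from the tall crate. Origin: centre of its underside; x along its 300 mm.
- baguette_a: Half baguette 190 mm long, 51 mm wide, 49 mm high, lying loose on the board. Origin: centre of its underside, x along it. Leave it alone.
- baguette_b: Half baguette 165 mm long, 51 mm wide, 49 mm high, lying loose on the board. Origin: centre of its underside, x along it. Leave it alone.
- knife: Bread knife 260 mm long, 15 mm high, lying loose on the board. Origin: underside, at mid-length; blade towards x. Leave it alone.
- mustard: Mustard jar with yellow lid, 68 mm diameter, 105 mm high, standing loose behind the crates. Origin: centre of its underside. Leave it alone.
- pickles: Pickle jar, 76 mm diameter, 135 mm high, standing loose behind the crates. Origin: centre of its underside. Leave it alone.
- butter: Butter tub, 87 x 117 mm, 50 mm high, standing loose between the robot and the tall crate. Origin: centre of its underside. Leave it alone.
- shaker: Salt shaker, 48 mm diameter, 91 mm high, standing loose behind the crates. Origin: centre of its underside. Leave it alone.

How it is judged:
At the end, for the whole second after the job is handed in: The tall crate stands flat, upright and at rest beside the bottle crate: gap between their sides at most 16 mm, fronts flush within 20 mm, square within 0.12 rad (7 degrees) ((y of crate in the frame of bottle_crate between 0.12 and 0.146 m or y of crate in the frame of bottle_crate between -0.146 and -0.12 m) and x of crate in the frame of bottle_crate between -0.0425 and -0.0025 m and angle between the x axis of crate and the x axis of bottle_crate, either way round below 0.12 rad and angle between crate's own z axis and vertical below 0.05 rad and height (world z) of crate below 0.005 m and linear speed of each of crate, bottle_crate below 0.02 m/s); the robot touches nothing.
It fails at once if the tall crate is tipped by more than 0.12 rad (7 degrees) (angle between crate's own z axis and vertical above 0.12 rad).
It fails at once if the tall crate is lifted or carried (underside more than 12 mm up) (height (world z) of crate above 0.012 m).
It fails at once if the robot touches the sandwiches (contact force between any of the fingers, the arm and sandwiches above 0.5 N).
It fails at once if the bottle crate is shoved more than 25 mm or tipped (distance of bottle_crate from where it was at the start of the episode above 0.025 m or angle between bottle_crate's own z axis and vertical above 0.08 rad).
It fails at once if a bystander is moved by more than 30 mm (distance of any of baguette_a, baguette_b, knife, mustard, pickles, butter, shaker from where it was at the start of the episode above 0.03 m).
It also fails if it takes over 72 s, if anything falls off the work surface, if the arm or the gripper's body presses on something with over 40 N, if the wrist force passes 120 N, or if a joint passes its speed limit or range.

ROBOT

A 6-joint arm with a two-finger parallel gripper is mounted at the origin on the work surface. World frame = base frame: x ahead of the robot, y to its left, z up, the work surface at z = 0. Lengths are in m, angles in rad, forces in N, time in s.
With the tool pointing down it reaches from about 0.225 to 0.875 m from the base axis. Payload 3.4 kg.
Tool frame: the origin (TCP) lies at the very end of the fingers, on their centre line; the grasp point (between the pads) lies 19 mm behind it (grip_depth is the distance from the TCP to the grasp point, in m); x points along the fingers, z is the direction in which the jaws open and shut, and the axes are right-handed (so a half turn about x gives the same grasp; the last joint's range is limited). The gripper opens to 85 mm and grips with 20 to 120 N. Pads are 22 mm wide; open, the fingers measure 114 mm over their backs; the gripper's body (76 mm by 85 mm) begins 54 mm behind the grasp point. The pads swing forward as they close: fully open they stand 13 mm farther back than shut.
Start: joints at [1.073, 0.276, 1.505, -0, 1.361, -0.121], TCP at [0.212, 0.535, 0.231] pointing down, gripper open.
Joint ranges: [-2.89, 2.89], [-0.75, 2.08], [0.22, 2.7], [-1.18, 4.32], [0.11, 2.71], [-2.7, 2.7]. Speed limits (rad/s): [2.57, 2.57, 3.14, 3.14, 3.14, 3.14].

INTERFACE

Orientations are given as a unit quaternion [w, x, y, z].
In Python, from rig import get_state, get_image, sign_off, grip_depth gives the robot as it stands. The module is installed in compiled form; this text tells all that it offers.
- The arm moves only by the tool arm_command, never from a script. Its argument "series" is a list of rows, each an object with "dp": the shift along the tool's x, y, z scaled (see below), a list of three; "angular": the turn, a rotation vector about the tool's x, y, z scaled (see below), a list of three; "gripper": the finger opening in mm, from 0 to 85.4. A call has exactly 8 rows; each row shifts and turns the pose as measured when the row begins, along the tool's axes as they then stand; what a row does not reach is not made up. The controller multiplies each number of a shift by 0.12 m and each number of a turn by 90 degrees. A row lasts 1/8 s, in which the tool goes at most 62.5 mm and 10.7 degrees, less where a joint would pass 70% of its speed; a pose out of reach is approached as far as the arm can. A call with a number of a shift or a turn outside -1 to 1 is refused whole. A call with a gripper value outside its range is refused whole. The fingers move at their own pace and stop on an object; "grip_force" is the grip in N (left out, the last holds). Time passes only in rows, so rows that do not move let the fingers close, or fill a call up. It gives the time, the measured TCP pose, the force and the opening at its end, in the units of the state.
- get_state(): the state, without advancing time (a new reading comes with each control period).
- get_image(name): name is "side" or "top" or "wrist"; returns a dict with "image" (400x640x3 uint8, blue, green, red), "depth" (400x640 float32, m along the optical axis (not along the pixel's ray), 0 where there is no reading), "mtx" (3x3 intrinsics, pixels), "view" (4x4, takes a point from world to camera coordinates); the wrist camera has in their place "mount" (4x4, takes a point from camera to tool coordinates, whose origin is the TCP and whose axes are the tool frame's). Camera axes: x right, y up, looking along -z (the intrinsics and any distortion apply to the point x, -y, -z); pixel columns grow to the right and rows downward; lengths in m; the calibration is good to about 2 mm. A picture is of the moment at which its call begins: read the wrist's pose just before it.
- sign_off(): hands the job in, once; it reports no verdict.
The state is a dict: "clock": time; "qpos": joint angles; "qd": joint speeds; "effort": joint torques, N m; "position": TCP position; "ee_rot": TCP orientation; "contact_force": force on the tool from outside, world axes, zero at the start; "moment": the same for the moment, N m; "width": finger opening in m.
Only numpy, scipy, OpenCV 4.12 (cv2) and the standard library are available. Lean on these libraries where they do the work, as an engineer would, in place of code of your own. Each camera call takes 0.05 s, during which the arm holds its last target. There are 200 camera calls.

## Working session

There is one attempt and no reset: what is moved stays moved. The work goes in short steps, Python scripts to look and compute and a tool call to move; the robot and the scene stay as the last step left them, time stands still between calls to the robot, and variables do not carry over. Pictures are saved under pics/ and viewed, about 8 in all and at most 12, crops included, and the job is handed in when it is done.

Besides the shell and the picture viewer there is one more tool, called after "Emit:" as name([rows], argument=value, ...), one row to a line, values as JSON. arm_command: Moves the arm, as the interface text tells. Its arguments: {"type":"object","properties":{"series":{"type":"array","items":{"type":"object","properties":{"dp":{"type":"array","items":{"type":"number"}},"angular":{"type":"array","items":{"type":"number"}},"gripper":{"type":"number"}}}},"grip_force":{"type":"number"}},"required":["series"]}

```bash
mkdir -p pics; cat > h.py <<'E'
import numpy as np, cv2
from rig import get_state, get_image
def cloud(d):
    "world points per pixel (HxWx3) for a fixed camera"
    K=d["mtx"];z=d["depth"];h,w=z.shape
    u,v=np.meshgrid(np.arange(w),np.arange(h))
    p=np.stack([(u-K[0,2])/K[0,0]*z,-(v-K[1,2])/K[1,1]*z,-z,np.ones_like(z)],-1)
    P=p@np.linalg.inv(d["view"]).T
    P[z==0]=np.nan
    return P[...,:3]
E
python3 - <<'E'
from h import *
s=get_state();print(s)
t=get_image("top");sd=get_image("side")
np.savez("t0.npz",**t);np.savez("s0.npz",**sd)
cv2.imwrite("pics/top0.png",t["image"]);cv2.imwrite("pics/side0.png",sd["image"])
print(t["mtx"],t["view"],sd["view"],t.keys())
E
```

```text
{'clock': 0.0, 'qpos': array([ 1.07294390e+00,  2.76582412e-01,  1.50617970e+00, -4.49451492e-06,
        1.36066696e+00, -1.21013714e-01]), 'qd': array([ 0.00033364, -0.00111683, -0.00026972, -0.00048842,  0.00069896,
       -0.00027649]), 'effort': array([ 1.78546284e-04, -4.16777337e+01, -2.45799905e+01, -1.22809424e-04,
        1.11167732e-02,  8.88175123e-06]), 'position': array([0.21134335, 0.53416872, 0.23042832]), 'ee_rot': array([ 0.58422717, -0.39779652,  0.58537995,  0.39719877]), 'contact_force': array([-1.14141925, -0.0142227 ,  0.2565377 ]), 'moment': array([0.01438691, 0.02692521, 0.052814  ]), 'width': 0.08537382387445817}
[[395.96630022   0.         326.31621999]
 [  0.         395.96630022 196.57169634]
 [  0.           0.           1.        ]] [[ 0.02189456 -0.99950372 -0.02264802  0.00774404]
 [ 0.98906283  0.01834969  0.14634891 -0.5948472 ]
 [-0.1458607  -0.02560456  0.98897374 -1.08102975]
 [ 0.          0.          0.          1.        ]] [[-0.97764805  0.2102324   0.00257582  0.56141508]
 [-0.19758328 -0.92287552  0.33054746  0.09162826]
 [ 0.07186895  0.32265014  0.94378586 -1.48235409]
 [ 0.          0.          0.          1.        ]] dict_keys(['image', 'depth', 'mtx', 'view'])
```

View pics/top0.png

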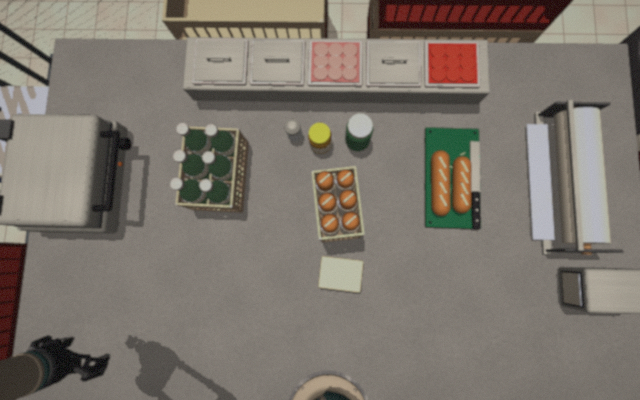

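View pics/side0.png

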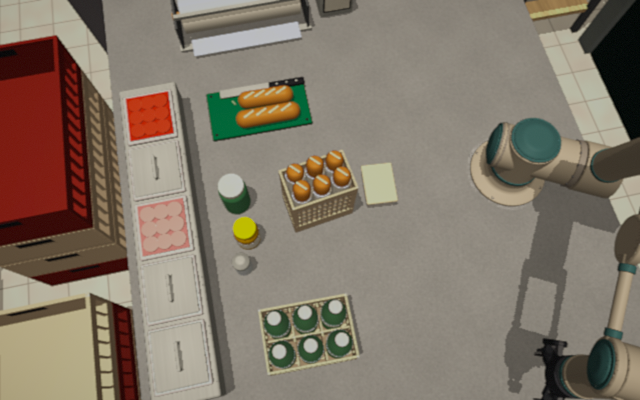

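The top view shows the tall crate at about (338,203), the bottle crate to its left at (209,170), the butter just in front of the crate at (341,274), and the board at (453,178). The side view agrees. Next I fit the poses from the depth data.

```bash
cat > fit.py <<'E'
from h import *
from scipy.optimize import minimize
def pts(t,s,lo,hi,x0,x1,y0,y1):
    P=np.concatenate([cloud(t).reshape(-1,3),cloud(s).reshape(-1,3)])
    return P[(P[:,2]>lo)&(P[:,2]<hi)&(P[:,0]>x0)&(P[:,0]<x1)&(P[:,1]>y0)&(P[:,1]<y1)]
def fitbox(P,L,W):
    "rim fit: robust distance of points to the L x W rectangle outline, inset 3 mm"
    P=P[:,:2]
    def f(q):
        c,s=np.cos(q[2]),np.sin(q[2]);d=P-q[:2]
        a=np.abs(d@[c,s])-(L/2-.003);b=np.abs(d@[-s,c])-(W/2-.003)
        sd=np.hypot(np.maximum(a,0),np.maximum(b,0))+np.minimum(np.maximum(a,b),0)
        return np.mean(np.minimum(np.abs(sd),.015))
    c0=(P.max(0)+P.min(0))/2
    r=[minimize(f,[*c0,a],method="Nelder-Mead",options=dict(initial_simplex=[[*c0,a],[c0[0]+.02,c0[1],a],[c0[0],c0[1]+.02,a],[*c0,a+.1]],maxiter=600)) for a in(-.15,-.07,0,.07,.15)]
    b=min(r,key=lambda r:r.fun);return b.x,b.fun
E
python3 - <<'E'
from fit import *
t=dict(np.load("t0.npz"));s=dict(np.load("s0.npz"))
T=cloud(t);S=cloud(s)
for n,(u,v) in dict(board=(430,140),butter=(341,274),mustard=(319,132),pick=(359,126),shaker=(292,127),table=(270,250),bag=(440,180)).items(): print(n,T[v,u].round(3))
for n,(u,v) in dict(butter=(378,184),mustard=(244,227),pick=(231,182),shaker=(241,261),table=(400,300)).items(): print("side",n,S[v,u].round(3))
for nm,(lo,hi,x0,x1,y0,y1,L,W) in dict(crate=(.19,.206,.38,.72,-.13,.1,.17,.11),bottle=(.12,.135,.38,.75,.15,.5,.215,.15)).items():
    for k,(a,b) in dict(top=(t,t),side=(s,s),both=(t,s)).items():
        P=pts(a,b,lo,hi,x0,x1,y0,y1);print(nm,k,len(P),P.min(0).round(3),P.max(0).round(3),fitbox(P,L,W))
for nm,b in dict(butter=(.04,.056,.25,.47,-.13,.1),board=(.01,.019,.3,.8,-.5,-.15)).items():
    P=pts(t,s,*b);h=cv2.minAreaRect(P[:,:2].astype(np.float32));print(nm,len(P),h)
# side-wall face of crate
P=pts(t,s,.03,.18,.38,.72,-.15,.12);h=cv2.minAreaRect(P[:,:2].astype(np.float32));print("crate body",len(P),h, P[:,:2].min(0),P[:,:2].max(0))
E
```

```text
board [ 0.775 -0.283  0.012]
butter [ 0.38  -0.025  0.046]
mustard [0.766 0.042 0.102]
pick [ 0.773 -0.066  0.136]
shaker [0.784 0.119 0.087]
table [0.441 0.181 0.001]
bag [ 0.645 -0.298  0.059]
side butter [ 0.384 -0.022  0.046]
side mustard [0.765 0.042 0.105]
side pick [ 0.775 -0.076  0.133]
side shaker [0.788 0.125 0.093]
side table [0.401 0.295 0.001]
crate top 1324 [ 0.468 -0.077  0.19 ] [0.649 0.052 0.206] (array([ 0.55895345, -0.01157981,  0.13264706]), np.float64(0.004355332193449332))
crate side 1454 [ 0.469 -0.078  0.19 ] [0.652 0.055 0.206] (array([ 0.5606062 , -0.01211493,  0.13719163]), np.float64(0.005054581468155111))
crate both 1389 [ 0.468 -0.078  0.19 ] [0.652 0.055 0.206] (array([ 0.55978911, -0.01182264,  0.13250351]), np.float64(0.004754993619131116))
bottle top 1480 [0.55 0.26 0.12] [0.748 0.416 0.135] (array([ 0.65918079,  0.33726198, -0.02945085]), np.float64(0.006030223808986827))
bottle side 1366 [0.551 0.26  0.12 ] [0.75  0.415 0.135] (array([ 0.66038166,  0.33765752, -0.02671023]), np.float64(0.0035808286012973044))
bottle both 1423 [0.55 0.26 0.12] [0.75  0.416 0.135] (array([ 0.65983587,  0.33747   , -0.02845136]), np.float64(0.004866055028396532))
butter 2573 ((0.40073737502098083, -0.02603539079427719), (0.11775970458984375, 0.12714369595050812), 84.20901489257812)
board 3904 ((0.5914768576622009, -0.364294171333313), (0.3161298334598541, 0.4328700602054596), 70.85305786132812)
crate body 3312 ((0.5121316909790039, -0.016408704221248627), (0.27241742610931396, 0.12108185887336731), 5.018545627593994) [ 0.38004293 -0.08600838] [0.65212799 0.05469284]
```

```bash
cat > plan.py <<'E'
"plan(waypoints): rows for arm_command from the current pose; a waypoint = (pos, tilt axis heading, rows, sign of jaw axis)"
import json
from h import *
from scipy.spatial.transform import Rotation as Ro, Slerp
def pose():
    s=get_state();return s["position"],Ro.from_quat(s["ee_rot"],scalar_first=True),s
def tool(heading,tilt,flip=1):
    "fingers lean by tilt so that the tips lead towards heading (world angle), jaws across it"
    h=np.array([np.cos(heading),np.sin(heading),0]);x=np.sin(tilt)*h-np.cos(tilt)*np.array([0,0,1])
    z=flip*np.cross([0,0,1],h);y=np.cross(z,x);return Ro.from_matrix(np.stack([x,y,z],1))
def plan(wps,start=None):
    p,R,_=pose() if start is None else (*start,0)
    for tp,tR,n in wps:
        tp=np.array(tp);sl=Slerp([0,1],Ro.concatenate([R,tR]));p0,R0=p,R
        tot=np.degrees((R.inv()*tR).magnitude())
        print(f"# rot {tot/n:.1f} deg/row, {np.linalg.norm(tp-p)/n*1e3:.1f} mm/row")
        for i in range(n):
            a=(i+1)/n;q=p0+(tp-p0)*a;Q=sl(a)
            print("dp",(R.inv().apply(q-p)/.12).round(3).tolist(),"ang",((R.inv()*Q).as_rotvec()/(np.pi/2)).round(3).tolist())
            p,R=q,Q
    return p,R
E
python3 - <<'E'
from plan import *
p,R,s=pose();print(R.as_matrix().round(3))
for f in(1,-1):
    for h in (0,np.pi/2): print(f,h,np.degrees((R.inv()*tool(h,.7,f)).magnitude()))
f=-1
plan([((.30,.30,.40),tool(0,.1,f),8)]) 
E
```

```text
[[-0.001 -0.93   0.368]
 [-0.001  0.368  0.93 ]
 [-1.     0.    -0.002]]
1 0 45.3614510858234
1 1.5707963267948966 116.28135171214392
-1 0 159.76465976511523
-1 1.5707963267948966 78.0704417357703
# rot 19.8 deg/row, 37.8 mm/row
dp [-0.176, -0.176, -0.193] ang [0.22, -0.011, 0.002]
dp [-0.18, -0.229, -0.119] ang [0.22, -0.011, 0.002]
dp [-0.182, -0.255, -0.032] ang [0.22, -0.011, 0.002]
dp [-0.183, -0.25, 0.059] ang [0.22, -0.011, 0.002]
dp [-0.182, -0.214, 0.143] ang [0.22, -0.011, 0.002]
dp [-0.179, -0.151, 0.21] ang [0.22, -0.011, 0.002]
dp [-0.176, -0.07, 0.252] ang [0.22, -0.011, 0.002]
dp [-0.171, 0.02, 0.264] ang [0.22, -0.011, 0.002]
```

```bash
python3 - <<'E'
from plan import *
h=np.pi/2
e=plan([((.30,.32,.38),tool(h,.1,-1),8),((.40,-.08,.38),tool(h,.3,-1),8)])
E
```

```text
# rot 8.6 deg/row, 34.5 mm/row
dp [-0.155, -0.168, -0.174] ang [0.095, -0.005, 0.007]
dp [-0.159, -0.19, -0.146] ang [0.095, -0.005, 0.007]
dp [-0.162, -0.208, -0.115] ang [0.095, -0.005, 0.007]
dp [-0.165, -0.221, -0.082] ang [0.095, -0.005, 0.007]
dp [-0.168, -0.228, -0.047] ang [0.095, -0.005, 0.007]
dp [-0.171, -0.231, -0.011] ang [0.095, -0.005, 0.007]
dp [-0.173, -0.228, 0.024] ang [0.095, -0.005, 0.007]
dp [-0.175, -0.22, 0.059] ang [0.095, -0.005, 0.007]
# rot 1.4 deg/row, 51.5 mm/row
dp [-0.042, -0.415, 0.104] ang [-0.0, 0.0, 0.016]
dp [-0.052, -0.413, 0.104] ang [-0.0, 0.0, 0.016]
dp [-0.062, -0.412, 0.104] ang [-0.0, 0.0, 0.016]
dp [-0.073, -0.41, 0.104] ang [0.0, 0.0, 0.016]
dp [-0.083, -0.408, 0.104] ang [-0.0, 0.0, 0.016]
dp [-0.093, -0.406, 0.104] ang [-0.0, -0.0, 0.016]
dp [-0.103, -0.404, 0.104] ang [0.0, 0.0, 0.016]
dp [-0.113, -0.401, 0.104] ang [-0.0, 0.0, 0.016]
```

Emit:
arm_command([
  {"dp":[-0.16,-0.17,-0.17],"angular":[0.095,-0.005,0.007],"gripper":85},
  {"dp":[-0.16,-0.19,-0.15],"angular":[0.095,-0.005,0.007],"gripper":85},
  {"dp":[-0.16,-0.21,-0.12],"angular":[0.095,-0.005,0.007],"gripper":85},
  {"dp":[-0.17,-0.22,-0.08],"angular":[0.095,-0.005,0.007],"gripper":85},
  {"dp":[-0.17,-0.23,-0.05],"angular":[0.095,-0.005,0.007],"gripper":85},
  {"dp":[-0.17,-0.23,-0.01],"angular":[0.095,-0.005,0.007],"gripper":85},
  {"dp":[-0.17,-0.23,0.02],"angular":[0.095,-0.005,0.007],"gripper":85},
  {"dp":[-0.17,-0.22,0.06],"angular":[0.095,-0.005,0.007],"gripper":85},
])

```text
clock: 1.1
position: [0.2966, 0.311, 0.379]
ee_rot: [0.704, 0.046, 0.708, 0.02]
contact_force: [0.4, -1.0, 0.0]
width: 0.0852
```

Emit:
arm_command([
  {"dp":[-0.04,-0.41,0.1],"angular":[0,0,0.016],"gripper":85},
  {"dp":[-0.05,-0.41,0.1],"angular":[0,0,0.016],"gripper":85},
  {"dp":[-0.06,-0.41,0.1],"angular":[0,0,0.016],"gripper":85},
  {"dp":[-0.07,-0.41,0.1],"angular":[0,0,0.016],"gripper":85},
  {"dp":[-0.08,-0.41,0.1],"angular":[0,0,0.016],"gripper":85},
  {"dp":[-0.09,-0.41,0.1],"angular":[0,0,0.016],"gripper":85},
  {"dp":[-0.1,-0.4,0.1],"angular":[0,0,0.016],"gripper":85},
  {"dp":[-0.11,-0.4,0.1],"angular":[0,0,0.016],"gripper":85},
])

```text
clock: 2.1
position: [0.3789, -0.1012, 0.3782]
ee_rot: [0.701, 0.118, 0.697, 0.094]
contact_force: [0.6, 0.7, 0.1]
width: 0.0846
```

```bash
python3 - <<'E'
from plan import *
p,R,s=pose();print(s["clock"],p,s["qpos"].round(2),(R.inv()*tool(np.pi/2,.3,-1)).magnitude())
plan([((.555,-.17,.33),tool(np.pi/2,.75,-1),8)])
E
```

```text
2.1 [ 0.37890211 -0.10116023  0.37817255] [-0.67  0.    1.52  0.25  1.79 -0.6 ] 0.03429850639179836
# rot 3.2 deg/row, 24.4 mm/row
dp [0.029, -0.077, 0.186] ang [-0.002, 0.001, 0.036]
dp [0.024, -0.08, 0.185] ang [-0.002, 0.001, 0.036]
dp [0.019, -0.081, 0.185] ang [-0.002, 0.001, 0.036]
dp [0.014, -0.083, 0.185] ang [-0.002, 0.001, 0.036]
dp [0.009, -0.084, 0.185] ang [-0.002, 0.001, 0.036]
dp [0.004, -0.085, 0.184] ang [-0.002, 0.001, 0.036]
dp [-0.002, -0.086, 0.184] ang [-0.002, 0.001, 0.036]
dp [-0.007, -0.087, 0.184] ang [-0.002, 0.001, 0.036]
```

Emit:
arm_command([
  {"dp":[0.03,-0.08,0.19],"angular":[0,0,0.036],"gripper":85},
  {"dp":[0.02,-0.08,0.19],"angular":[0,0,0.036],"gripper":85},
  {"dp":[0.02,-0.08,0.19],"angular":[0,0,0.036],"gripper":85},
  {"dp":[0.01,-0.08,0.19],"angular":[0,0,0.036],"gripper":85},
  {"dp":[0.01,-0.08,0.19],"angular":[0,0,0.036],"gripper":85},
  {"dp":[0,-0.08,0.18],"angular":[0,0,0.036],"gripper":85},
  {"dp":[0,-0.09,0.18],"angular":[0,0,0.036],"gripper":85},
  {"dp":[-0.01,-0.09,0.18],"angular":[0,0,0.036],"gripper":85},
])

```text
clock: 3.1
position: [0.5593, -0.1808, 0.3262]
ee_rot: [0.66, 0.28, 0.65, 0.251]
contact_force: [-0.2, 0.5, 0.0]
width: 0.0853
```

```bash
python3 - <<'E'
from plan import *
p,R,s=pose();print(s["clock"],p,s["qpos"].round(2),np.degrees((R.inv()*tool(np.pi/2-.03,.75,-1)).magnitude()))
plan([((.553,-.135,.03),tool(np.pi/2-.03,.75,-1),8)])
E
```

```text
3.1 [ 0.55928877 -0.1808065   0.32621859] [-0.77  0.47  1.22  0.59  1.95 -0.64] 1.3447366470409317
# rot 0.2 deg/row, 37.5 mm/row
dp [0.255, -0.181, -0.008] ang [-0.001, 0.001, -0.002]
dp [0.255, -0.18, -0.008] ang [-0.001, 0.001, -0.002]
dp [0.256, -0.179, -0.008] ang [-0.001, 0.001, -0.002]
dp [0.256, -0.179, -0.008] ang [-0.001, 0.001, -0.002]
dp [0.256, -0.178, -0.008] ang [-0.001, 0.001, -0.002]
dp [0.257, -0.177, -0.008] ang [-0.001, 0.001, -0.002]
dp [0.257, -0.177, -0.008] ang [-0.001, 0.001, -0.002]
dp [0.258, -0.176, -0.008] ang [-0.001, 0.001, -0.002]
```

Emit:
arm_command([
  {"dp":[0.25,-0.18,-0.01],"angular":[0,0,0],"gripper":85},
  {"dp":[0.25,-0.18,-0.01],"angular":[0,0,0],"gripper":85},
  {"dp":[0.25,-0.18,-0.01],"angular":[0,0,0],"gripper":85},
  {"dp":[0.25,-0.18,-0.01],"angular":[0,0,0],"gripper":85},
  {"dp":[0.25,-0.18,-0.01],"angular":[0,0,0],"gripper":85},
  {"dp":[0.25,-0.18,-0.01],"angular":[0,0,0],"gripper":85},
  {"dp":[0.2,-0.16,-0.01],"angular":[-0.005,0.005,-0.005],"gripper":85},
  {"dp":[0,0,0],"angular":[-0.005,0.005,-0.005],"gripper":85},
])

```text
clock: 4.1
position: [0.5511, -0.1467, 0.0615]
ee_rot: [0.657, 0.269, 0.658, 0.252]
contact_force: [-0.4, -0.1, 0.5]
width: 0.0849
```

```bash
python3 - <<'E'
from plan import *
p,R,s=pose();print(s["clock"],p,s["qpos"].round(2),np.degrees((R.inv()*tool(np.pi/2-.03,.75,-1)).magnitude()))
plan([((.556,-.12,.032),tool(np.pi/2-.03,.75,-1),3),((.556,-.09,.032),tool(np.pi/2-.03,.75,-1),2)])
sd=get_image("side");cv2.imwrite("pics/s1.png",sd["image"][100:330,180:500].repeat(2,0).repeat(2,1))
E
```

```text
4.1 [ 0.55113283 -0.14669569  0.06148139] [-0.73  0.65  1.59  0.55  1.47 -0.92] 0.7816331855481159
# rot 0.3 deg/row, 13.4 mm/row
dp [0.111, -0.002, 0.013] ang [-0.0, -0.003, -0.001]
dp [0.111, -0.002, 0.012] ang [-0.0, -0.003, -0.001]
dp [0.111, -0.001, 0.012] ang [-0.0, -0.003, -0.001]
# rot 0.0 deg/row, 15.0 mm/row
dp [0.085, 0.091, -0.004] ang [0.0, 0.0, -0.0]
dp [0.085, 0.091, -0.004] ang [0.0, -0.0, 0.0]
```

View pics/s1.png

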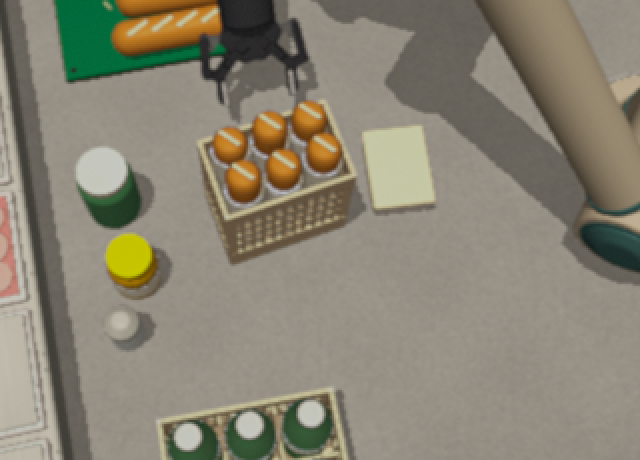

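Gripper sits low behind the crate's right face (fingers at crop (220,90) and (300,85)), clear of the board and butter. Next it goes down and makes first contact.

Emit:
arm_command([
  {"dp":[0.11,0,0.012],"angular":[0,0,0],"gripper":85},
  {"dp":[0.11,0,0.012],"angular":[0,0,0],"gripper":85},
  {"dp":[0.11,0,0.012],"angular":[0,0,0],"gripper":85},
  {"dp":[0.085,0.091,0],"angular":[0,0,0],"gripper":85},
  {"dp":[0.06,0.065,0],"angular":[0,0,0],"gripper":85},
  {"dp":[0.04,0.043,0],"angular":[0,0,0],"gripper":85},
  {"dp":[0.04,0.043,0],"angular":[0,0,0],"gripper":85},
  {"dp":[0.04,0.043,0],"angular":[0,0,0],"gripper":85},
])

```text
clock: 5.15
position: [0.5602, -0.0715, 0.0355]
ee_rot: [0.661, 0.264, 0.656, 0.25]
contact_force: [-3.0, -14.4, 7.2]
width: 0.0851
```

```bash
cat > look.py <<'E'
from fit import *
from plan import pose,tool,plan
def look(cx,cy,ybot=.15):
    t=get_image("top");s=get_image("side")
    w=(cx-.13,cx+.13,cy-.12,cy+.12)
    P=pts(t,s,.19,.206,*w);q,f=fitbox(P,.17,.11)
    B=pts(t,s,.12,.135,.5,.8,.255,.45);b,g=fitbox(B,.215,.15)
    c,sn=np.cos(b[2]),np.sin(b[2]);d=q[:2]-b[:2]
    print("crate",q.round(4),round(f,4),"bottle",b.round(4),round(g,4),"rel",(d@[c,sn]).round(4),(d@[-sn,c]).round(4),(q[2]-b[2]).round(3))
    return t,s
E
python3 - <<'E'
from look import *
p,R,s=pose();print(s["clock"],p,s["contact_force"],np.degrees((R.inv()*tool(np.pi/2-.03,.75,-1)).as_rotvec()))
look(.56,0)
plan([((.556,p[1]+.06,.032),tool(np.pi/2-.03,.75,-1),8)])
E
```

```text
5.15 [ 0.56022413 -0.071508    0.03554593] [ -2.98367413 -14.43216286   7.22886382] [ 0.36953963 -0.4102591   0.29372089]
crate [ 0.5602 -0.0105  0.1264] 0.0049 bottle [ 0.6601  0.3376 -0.0276] 0.0043 rel -0.0902 -0.3506 0.154
# rot 0.1 deg/row, 7.5 mm/row
dp [0.045, 0.043, -0.006] ang [0.0, -0.001, 0.0]
dp [0.045, 0.043, -0.006] ang [0.0, -0.001, 0.0]
dp [0.045, 0.043, -0.006] ang [0.0, -0.001, 0.0]
dp [0.045, 0.043, -0.006] ang [0.0, -0.001, 0.0]
dp [0.045, 0.043, -0.006] ang [0.0, -0.001, 0.0]
dp [0.045, 0.043, -0.006] ang [0.0, -0.001, 0.0]
dp [0.045, 0.043, -0.006] ang [0.0, -0.001, 0.0]
dp [0.045, 0.043, -0.006] ang [0.0, -0.001, 0.0]
```

Emit:
arm_command([
  {"dp":[0.048,0.046,-0.006],"angular":[0,0,0],"gripper":85},
  {"dp":[0.048,0.046,-0.006],"angular":[0,0,0],"gripper":85},
  {"dp":[0.048,0.046,-0.006],"angular":[0,0,0],"gripper":85},
  {"dp":[0.048,0.046,-0.006],"angular":[0,0,0],"gripper":85},
  {"dp":[0.048,0.046,-0.006],"angular":[0,0,0],"gripper":85},
  {"dp":[0.048,0.046,-0.006],"angular":[0,0,0],"gripper":85},
  {"dp":[0.048,0.046,-0.006],"angular":[0,0,0],"gripper":85},
  {"dp":[0.048,0.046,-0.006],"angular":[0,0,0],"gripper":85},
])

```text
clock: 6.25
position: [0.5596, -0.0411, 0.0341]
ee_rot: [0.676, 0.237, 0.656, 0.237]
contact_force: [-4.8, -16.1, 8.2]
width: 0.0852
```

```bash
python3 - <<'E'
from look import *
p,R,s=pose();print(s["clock"],p,s["contact_force"],np.degrees((R.inv()*tool(np.pi/2-.03,.75,-1)).as_rotvec()))
look(.56,.03)
plan([((.556,.055,.032),tool(np.pi/2-.03,.75,-1),8)])
E
```

```text
6.25 [ 0.55957441 -0.04107532  0.03409023] [ -4.80358525 -16.05006571   8.15891439] [1.88161582 0.34341782 3.78050247]
crate [ 0.5662  0.0139 -0.0096] 0.0048 bottle [ 0.66    0.3375 -0.0295] 0.0043 rel -0.0842 -0.3262 0.02
# rot 0.5 deg/row, 11.9 mm/row
dp [0.064, 0.076, -0.005] ang [0.003, 0.0, 0.005]
dp [0.065, 0.075, -0.005] ang [0.003, 0.0, 0.005]
dp [0.066, 0.075, -0.005] ang [0.003, 0.0, 0.005]
dp [0.066, 0.074, -0.006] ang [0.003, 0.0, 0.005]
dp [0.067, 0.073, -0.006] ang [0.003, 0.0, 0.005]
dp [0.067, 0.073, -0.006] ang [0.003, 0.0, 0.005]
dp [0.068, 0.072, -0.006] ang [0.003, 0.0, 0.005]
dp [0.069, 0.072, -0.007] ang [0.003, 0.0, 0.005]
```

Emit:
arm_command([
  {"dp":[0.085,0.09,-0.006],"angular":[0.004,0,0.012],"gripper":85},
  {"dp":[0.085,0.09,-0.006],"angular":[0.004,0,0.012],"gripper":85},
  {"dp":[0.085,0.09,-0.006],"angular":[0.004,0,0.012],"gripper":85},
  {"dp":[0.085,0.09,-0.006],"angular":[0.004,0,0.012],"gripper":85},
  {"dp":[0.085,0.09,-0.006],"angular":[0.004,0,0.012],"gripper":85},
  {"dp":[0.085,0.09,-0.006],"angular":[0.004,0,0.012],"gripper":85},
  {"dp":[0.085,0.09,-0.006],"angular":[0.004,0,0.012],"gripper":85},
  {"dp":[0.085,0.09,-0.006],"angular":[0.004,0,0.012],"gripper":85},
])

```text
clock: 7.35
position: [0.5736, 0.0422, 0.0336]
ee_rot: [0.674, 0.281, 0.635, 0.253]
contact_force: [-3.1, -14.5, 5.4]
width: 0.0851
```

```bash
python3 - <<'E'
from look import *
p,R,s=pose();print(s["clock"],p,s["contact_force"],np.degrees((R.inv()*tool(np.pi/2-.03,.75,-1)).as_rotvec()))
look(.56,p[1]+.06)
plan([((.556,.08,.032),tool(np.pi/2-.03,.75,-1),4)])
E
```

```text
7.35 [0.57359314 0.04222652 0.03362838] [ -3.08655932 -14.52114595   5.40916981] [ 0.31866208  2.63976585 -1.40244691]
crate [ 0.5822  0.096  -0.0633] 0.0047 bottle [ 0.66    0.3375 -0.0278] 0.0044 rel -0.0711 -0.2437 -0.035
# rot 0.8 deg/row, 10.0 mm/row
dp [0.053, 0.051, -0.041] ang [0.001, 0.007, -0.004]
dp [0.053, 0.051, -0.04] ang [0.001, 0.007, -0.004]
dp [0.053, 0.051, -0.04] ang [0.001, 0.007, -0.004]
dp [0.053, 0.052, -0.039] ang [0.001, 0.007, -0.004]
```

Emit:
arm_command([
  {"dp":[0.075,0.075,-0.03],"angular":[0.002,0.012,0.006],"gripper":85},
  {"dp":[0.075,0.075,-0.03],"angular":[0.002,0.012,0.006],"gripper":85},
  {"dp":[0.075,0.075,-0.03],"angular":[0.002,0.012,0.006],"gripper":85},
  {"dp":[0.06,0.06,-0.02],"angular":[0.002,0.012,0.006],"gripper":85},
  {"dp":[-0.2,-0.1,0],"angular":[0,0,0],"gripper":85},
  {"dp":[-0.4,-0.1,0],"angular":[0,0,0],"gripper":70},
  {"dp":[-0.48,0,0],"angular":[0,0,0],"gripper":50},
  {"dp":[-0.48,0,0],"angular":[0,0,0],"gripper":50},
])

```text
clock: 8.45
position: [0.5701, -0.074, 0.1489]
ee_rot: [0.655, 0.28, 0.651, 0.262]
contact_force: [-0.1, 0.1, 0.4]
width: 0.0499
```

```bash
python3 - <<'E'
from look import *
p,R,s=pose();print(s["clock"],p,s["qpos"].round(2))
look(.58,.12)
a=tool(np.pi/2,.6,-1)
for f in(1,-1): print(f,np.degrees((R.inv()*tool(-.03,.7,f)).magnitude()))
e=plan([((.40,-.02,.30),tool(np.pi/4,.5,-1),8),((.38,.13,.15),tool(-.03,.6,-1),8)])
E
```

```text
8.45 [ 0.57005603 -0.07396221  0.14889377] [-0.64  0.54  1.58  0.62  1.55 -0.79]
crate [ 0.5837  0.1293 -0.0319] 0.0048 bottle [ 0.66    0.3375 -0.0283] 0.0044 rel -0.0704 -0.2103 -0.004
1 117.20856700567471
-1 90.36990921053568
# rot 5.8 deg/row, 29.4 mm/row
dp [-0.072, 0.149, -0.181] ang [0.049, -0.036, -0.021]
dp [-0.087, 0.132, -0.188] ang [0.049, -0.036, -0.021]
dp [-0.102, 0.114, -0.192] ang [0.049, -0.036, -0.021]
dp [-0.116, 0.096, -0.194] ang [0.049, -0.036, -0.021]
dp [-0.13, 0.077, -0.193] ang [0.049, -0.036, -0.021]
dp [-0.143, 0.058, -0.191] ang [0.049, -0.036, -0.021]
dp [-0.155, 0.038, -0.186] ang [0.049, -0.036, -0.021]
dp [-0.167, 0.019, -0.179] ang [0.049, -0.036, -0.021]
# rot 5.9 deg/row, 26.6 mm/row
dp [0.183, 0.009, -0.125] ang [0.055, -0.034, 0.008]
dp [0.176, -0.004, -0.135] ang [0.055, -0.034, 0.008]
dp [0.169, -0.018, -0.143] ang [0.055, -0.034, 0.008]
dp [0.16, -0.033, -0.15] ang [0.055, -0.034, 0.008]
dp [0.152, -0.048, -0.155] ang [0.055, -0.034, 0.008]
dp [0.143, -0.064, -0.158] ang [0.055, -0.034, 0.008]
dp [0.134, -0.079, -0.159] ang [0.055, -0.034, 0.008]
dp [0.124, -0.094, -0.158] ang [0.055, -0.034, 0.008]
```

Emit:
arm_command([
  {"dp":[-0.07,0.15,-0.18],"angular":[0.049,-0.036,-0.021],"gripper":50},
  {"dp":[-0.09,0.13,-0.19],"angular":[0.049,-0.036,-0.021],"gripper":50},
  {"dp":[-0.1,0.11,-0.19],"angular":[0.049,-0.036,-0.021],"gripper":50},
  {"dp":[-0.12,0.1,-0.19],"angular":[0.049,-0.036,-0.021],"gripper":50},
  {"dp":[-0.13,0.08,-0.19],"angular":[0.049,-0.036,-0.021],"gripper":50},
  {"dp":[-0.14,0.06,-0.19],"angular":[0.049,-0.036,-0.021],"gripper":50},
  {"dp":[-0.16,0.04,-0.19],"angular":[0.049,-0.036,-0.021],"gripper":50},
  {"dp":[-0.17,0.02,-0.18],"angular":[0.049,-0.036,-0.021],"gripper":50},
])

```text
clock: 9.55
position: [0.3953, -0.0117, 0.2985]
ee_rot: [0.694, 0.434, 0.563, -0.113]
contact_force: [0.7, 0.1, -0.3]
width: 0.0501
```

```bash
python3 - <<'E'
from look import *
p,R,s=pose();print(s["clock"],p,s["qpos"].round(2))
e=plan([((.38,.13,.15),tool(-.03,.65,-1),8)])
e=plan([((.44,.13,.032),tool(-.03,.65,-1),4)],start=e)
E
```

```text
9.55 [ 0.39534429 -0.01167856  0.29851097] [-0.69 -0.17  1.93  0.51  1.35  0.03]
# rot 5.7 deg/row, 25.7 mm/row
dp [0.18, 0.004, -0.117] ang [0.052, -0.035, 0.012]
dp [0.173, -0.009, -0.126] ang [0.052, -0.035, 0.012]
dp [0.166, -0.023, -0.134] ang [0.052, -0.035, 0.012]
dp [0.158, -0.037, -0.14] ang [0.052, -0.035, 0.012]
dp [0.149, -0.052, -0.145] ang [0.052, -0.035, 0.012]
dp [0.14, -0.066, -0.148] ang [0.052, -0.035, 0.012]
dp [0.131, -0.081, -0.15] ang [0.052, -0.035, 0.012]
dp [0.121, -0.096, -0.149] ang [0.052, -0.035, 0.012]
# rot 0.0 deg/row, 33.1 mm/row
dp [0.271, -0.049, -0.004] ang [0.0, 0.0, 0.0]
dp [0.271, -0.049, -0.004] ang [0.0, -0.0, 0.0]
dp [0.271, -0.049, -0.004] ang [0.0, 0.0, 0.0]
dp [0.271, -0.049, -0.004] ang [0.0, -0.0, 0.0]
```

Emit:
arm_command([
  {"dp":[0.18,0,-0.12],"angular":[0.052,-0.035,0.012],"gripper":50},
  {"dp":[0.17,-0.01,-0.13],"angular":[0.052,-0.035,0.012],"gripper":50},
  {"dp":[0.17,-0.02,-0.13],"angular":[0.052,-0.035,0.012],"gripper":50},
  {"dp":[0.16,-0.04,-0.14],"angular":[0.052,-0.035,0.012],"gripper":50},
  {"dp":[0.15,-0.05,-0.14],"angular":[0.052,-0.035,0.012],"gripper":50},
  {"dp":[0.14,-0.07,-0.15],"angular":[0.052,-0.035,0.012],"gripper":50},
  {"dp":[0.13,-0.08,-0.15],"angular":[0.052,-0.035,0.012],"gripper":50},
  {"dp":[0.12,-0.1,-0.15],"angular":[0.052,-0.035,0.012],"gripper":50},
])

```text
clock: 10.55
position: [0.3695, 0.0944, 0.1647]
ee_rot: [0.645, 0.6, 0.354, -0.315]
contact_force: [-0.0, -0.2, -1.3]
width: 0.0502
```

```bash
python3 - <<'E'
from look import *
p,R,s=pose();print(s["clock"],p,s["qpos"].round(2))
r=tool(-.03,.65,-1)
e=plan([((.44,.13,.032),r,6),((.48,.13,.032),r,2)])
sd=get_image("side");cv2.imwrite("pics/s2.png",sd["image"][130:400,200:560].repeat(2,0).repeat(2,1))
E
```

```text
10.55 [0.36949104 0.0943861  0.16468196] [ 0.11 -0.23  2.38 -0.1   0.41  1.67]
# rot 1.2 deg/row, 25.7 mm/row
dp [0.209, -0.016, -0.047] ang [0.011, -0.004, 0.007]
dp [0.208, -0.019, -0.048] ang [0.011, -0.004, 0.007]
dp [0.208, -0.022, -0.049] ang [0.011, -0.004, 0.007]
dp [0.207, -0.025, -0.05] ang [0.011, -0.004, 0.007]
dp [0.206, -0.029, -0.051] ang [0.011, -0.004, 0.007]
dp [0.206, -0.032, -0.052] ang [0.011, -0.004, 0.007]
# rot 0.0 deg/row, 20.0 mm/row
dp [0.101, 0.133, -0.005] ang [0.0, 0.0, 0.0]
dp [0.101, 0.133, -0.005] ang [0.0, 0.0, 0.0]
```

View pics/s2.png

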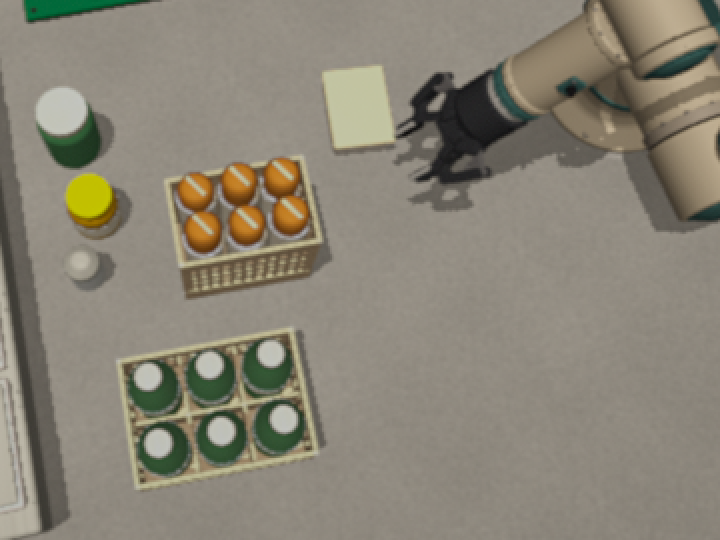

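The gripper is low in front of the crate, with the fingertips at crop (400,130) and (420,180). The butter is just beside it at (358,107), so I shift +y before descending.

Emit:
arm_command([
  {"dp":[0.04,0,-0.22],"angular":[0.022,-0.008,0.014],"gripper":50},
  {"dp":[0.21,-0.03,-0.1],"angular":[0.022,-0.008,0.014],"gripper":50},
  {"dp":[0.21,-0.03,-0.01],"angular":[0.022,-0.008,0.014],"gripper":50},
  {"dp":[0.21,-0.03,-0.01],"angular":[0,0,0],"gripper":50},
  {"dp":[0.21,-0.03,0],"angular":[0,0,0],"gripper":50},
  {"dp":[0.19,-0.03,0],"angular":[0,0,0],"gripper":50},
  {"dp":[0.1,-0.02,0],"angular":[0,0,0],"gripper":50},
  {"dp":[0,0,0],"angular":[0,0,0],"gripper":50},
])

```text
clock: 11.6
position: [0.4204, 0.1019, 0.082]
ee_rot: [0.632, 0.61, 0.34, -0.336]
contact_force: [0.2, 0.1, -0.4]
width: 0.05
```

```bash
python3 - <<'E'
from look import *
p,R,s=pose();print(s["clock"],p,s["qpos"].round(2),s["contact_force"])
r=tool(-.03,.65,-1);print(np.degrees((R.inv()*r).as_rotvec()))
e=plan([((.488,.132,.033),r,4),((.538,.130,.033),r,4)])
E
```

```text
11.6 [0.42037037 0.10189888 0.08199217] [ 0.15  0.06  2.46 -1.03  0.11  2.7 ] [ 0.19252293  0.14534827 -0.36161888]
[ 3.10942617 -0.57750691  4.33499946]
# rot 1.3 deg/row, 22.2 mm/row
dp [0.162, 0.065, -0.062] ang [0.009, -0.002, 0.012]
dp [0.163, 0.061, -0.063] ang [0.009, -0.002, 0.012]
dp [0.164, 0.057, -0.065] ang [0.009, -0.002, 0.012]
dp [0.165, 0.053, -0.066] ang [0.009, -0.002, 0.012]
# rot 0.0 deg/row, 12.5 mm/row
dp [0.063, 0.083, 0.001] ang [0.0, 0.0, 0.0]
dp [0.063, 0.083, 0.001] ang [0.0, 0.0, 0.0]
dp [0.063, 0.083, 0.001] ang [0.0, -0.0, -0.0]
dp [0.063, 0.083, 0.001] ang [0.0, -0.0, 0.0]
```

```bash
cat > kin.py <<'E'
from plan import *
from scipy.optimize import least_squares
D=[([1.0729,.2766,1.5062,0,1.3607,-.121],[.2113,.5342,.2304]),([-.67,0,1.52,.25,1.79,-.6],[.3789,-.1012,.3782]),([-.77,.47,1.22,.59,1.95,-.64],[.5593,-.1808,.3262]),([-.73,.65,1.59,.55,1.47,-.92],[.5511,-.1467,.0615]),([-.64,.54,1.58,.62,1.55,-.79],[.5701,-.074,.1489]),([-.69,-.17,1.93,.51,1.35,.03],[.3953,-.0117,.2985]),([.11,-.23,2.38,-.1,.41,1.67],[.3695,.0944,.1647]),([.15,.06,2.46,-1.03,.11,2.7],[.4204,.1019,.082])]
def fk(q,k,s4=1,s6=1):
    a,b,L,h,o1,o2=k;Y=lambda t:Ro.from_euler("y",t);Z=lambda t:Ro.from_euler("z",t)
    R=Z(q[0])*Y(q[1]);p=np.array([0,0,h])+R.apply([o1,0,a])
    R=R*Y(q[2]);p=p+R.apply([o2,0,b]);R=R*Z(s4*q[3])*Y(q[4]);p=p+R.apply([0,0,L]);return p,R*Z(s6*q[5])
def fit():
    best=None
    for s4 in(1,-1):
        r=least_squares(lambda k:np.ravel([fk(q,k,s4)[0]-np.array(p) for q,p in D]),[.45,.45,.29,.25,0,0])
        if best is None or r.cost<best[1].cost: best=(s4,r)
    return best
E
python3 - <<'E'
from kin import *
s4,r=fit();print(s4,r.x.round(4),np.abs(r.fun).max())
p,R,s=pose()
for s6 in(1,-1):
    print(s6,(fk(s["qpos"],r.x,s4,s6)[1].inv()*R).as_matrix().round(2).tolist(),(fk(D[0][0],r.x,s4,s6)[1].inv()*Ro.from_quat([.5842,-.3978,.5854,.3972],scalar_first=True)).as_matrix().round(2).tolist())
E
```

```text
1 [ 0.7499  0.4502  0.4787  0.1814 -0.0208  0.1233] 0.08051083489277963
1 [[0.0, 0.0, -1.0], [-0.0, 1.0, 0.0], [1.0, 0.0, 0.0]] [[-0.0, 0.0, -1.0], [0.0, 1.0, 0.0], [1.0, -0.0, -0.0]]
-1 [[0.0, 0.77, -0.63], [-0.0, 0.63, 0.77], [1.0, 0.0, 0.0]] [[-0.0, 0.24, -0.97], [0.0, 0.97, 0.24], [1.0, -0.0, -0.0]]
```

```bash
cat > kin2.py <<'E'
from kin import *
Y=lambda t:Ro.from_euler("y",t);Z=lambda t:Ro.from_euler("z",t)
W=Ro.from_matrix([[0,0,-1],[0,1,0],[1,0,0]])
def frames(q):
    R1=Z(q[0]);R2=R1*Y(q[1]);R3=R2*Y(q[2]);R4=R3*Z(q[3]);R5=R4*Y(q[4]);return R1,R2,R3,R4,R5
def A(q):
    R1,R2,R3,R4,R5=[r.as_matrix() for r in frames(q)]
    return np.hstack([R1[:,[0,2]],R2[:,[0,2]],R3[:,[0,2]],R5[:,[0,2]]])
M=np.vstack([A(q) for q,_ in D]);b=np.hstack([p for _,p in D])
K=np.linalg.lstsq(M,b,rcond=None)[0]
def FK(q): return A(q)@K, frames(q)[4]*Z(q[5])*W
LO=np.array([-2.89,-.75,.22,-1.18,.11,-2.7]);HI=np.array([2.89,2.08,2.7,4.32,2.71,2.7])
def ik(p,R,q0):
    f=lambda q:(lambda P,Q:np.r_[(P-p)*5,(Q.inv()*R).as_rotvec(),(q-q0)*1e-4])(*FK(q))
    r=least_squares(f,np.clip(q0,LO+.01,HI-.01),bounds=(LO,HI));P,Q=FK(r.x);return r.x,np.linalg.norm(P-p)*1e3,np.degrees((Q.inv()*R).magnitude())
E
python3 - <<'E'
from kin2 import *
print(K.round(4),np.abs((M@K-b).reshape(-1,3)).max(1).round(4))
for n in range(2):
  for tilt in(.35,.4,.8,1.0):
    for x in(.49,.54):
        q,e,a=ik(np.array([x,.13,.033]),tool(-.03,tilt,-1),np.array([[.2,.4,2.3,0,.2,1.7],[.2,.4,2.4,3.1,.6,-1.4]][n]));print(n,tilt,x,q.round(2),e.round(1),a.round(1))
E
```

```text
[-0.0414  0.1678 -0.0899  0.7395  0.0822  0.4732 -0.0833  0.4882] [0.0761 0.0325 0.0163 0.0097 0.0048 0.0186 0.0631 0.0141]
0 0.35 0.49 [ 0.31  0.27  2.26 -0.39  0.3   2.27] 0.0 0.0
0 0.35 0.54 [ 0.28  0.32  2.19 -0.34  0.32  2.19] 0.0 0.0
0 0.4 0.49 [ 0.29  0.27  2.3  -0.58  0.23  2.43] 0.0 0.0
0 0.4 0.54 [ 0.27  0.32  2.23 -0.5   0.24  2.34] 0.0 0.0
0 0.8 0.49 [ 0.2   0.24  2.34 -0.97  0.11  2.7 ] 20.8 17.0
0 0.8 0.54 [ 0.19  0.3   2.27 -0.98  0.11  2.7 ] 18.5 16.4
0 1.0 0.49 [ 0.2   0.22  2.34 -1.    0.11  2.7 ] 33.5 27.1
0 1.0 0.54 [ 0.18  0.28  2.27 -1.01  0.11  2.7 ] 30.2 26.6
1 0.35 0.49 [ 0.2   0.31  2.31  4.32  0.11 -2.55] 16.2 13.1
1 0.35 0.54 [ 0.19  0.35  2.24  4.32  0.11 -2.56] 16.0 14.1
1 0.4 0.49 [ 0.2   0.3   2.31  4.32  0.11 -2.55] 13.1 10.6
1 0.4 0.54 [ 0.19  0.35  2.24  4.32  0.11 -2.57] 13.1 11.5
1 0.8 0.49 [ 0.5   0.33  2.42  4.01  0.49 -1.99] 0.0 0.0
1 0.8 0.54 [ 0.41  0.36  2.34  3.94  0.44 -2.01] 0.0 0.0
1 1.0 0.49 [ 0.85  0.57  2.59  4.01  1.02 -1.55] 0.0 0.0
1 1.0 0.54 [ 0.66  0.55  2.52  3.87  0.95 -1.63] 0.0 0.0
```

```bash
sed -i 's/R1\[:,\[0,2\]\],R2/R1[:,[0,1,2]],R2/; s/R5\[:,\[0,2\]\]\]/R5[:,[0,2]],R4[:,[1]]]/' kin2.py
python3 - <<'E'
from kin2 import *
print(K.round(4),np.abs((M@K-b).reshape(-1,3)).max(1).round(4))
for n in range(2):
  for tilt in(.35,.4,.45,.8,1.0):
    for x in(.49,.54):
        q,e,a=ik(np.array([x,.13,.033]),tool(-.03,tilt,-1),np.array([[.2,.4,2.3,0,.2,1.7],[.2,.4,2.4,3.1,.6,-1.4]][n]));print(n,tilt,x,q.round(2),e.round(1),a.round(1))
E
```

```text
[-0.003   0.0709  0.1355 -0.0039  0.6315  0.0572  0.4234 -0.0028  0.3675
 -0.0031] [0.0013 0.0009 0.0013 0.0015 0.0015 0.0016 0.0006 0.0009]
0 0.35 0.49 [ 0.17  0.27  2.2  -0.22  0.33  1.97] 0.0 0.0
0 0.35 0.54 [ 0.15  0.32  2.11 -0.18  0.37  1.91] 0.0 0.0
0 0.4 0.49 [ 0.18  0.27  2.25 -0.34  0.25  2.1 ] 0.0 0.0
0 0.4 0.54 [ 0.16  0.32  2.15 -0.26  0.29  2.  ] 0.0 0.0
0 0.45 0.49 [ 0.19  0.27  2.29 -0.58  0.18  2.34] 0.0 0.0
0 0.45 0.54 [ 0.17  0.32  2.19 -0.42  0.21  2.17] 0.0 0.0
0 0.8 0.49 [ 0.18  0.23  2.33 -0.97  0.11  2.7 ] 20.3 15.4
0 0.8 0.54 [ 0.17  0.29  2.25 -0.98  0.11  2.7 ] 17.5 14.4
0 1.0 0.49 [ 0.18  0.2   2.33 -0.98  0.11  2.7 ] 33.5 25.4
0 1.0 0.54 [ 0.17  0.27  2.25 -0.99  0.11  2.7 ] 29.9 24.6
1 0.35 0.49 [ 0.18  0.3   2.37  4.32  0.11 -2.56] 13.3 10.0
1 0.35 0.54 [ 0.17  0.34  2.3   4.32  0.11 -2.58] 14.1 11.5
1 0.4 0.49 [ 0.18  0.29  2.37  4.32  0.11 -2.56] 10.0 7.5
1 0.4 0.54 [ 0.17  0.34  2.3   4.32  0.11 -2.58] 11.0 8.9
1 0.45 0.49 [ 0.18  0.28  2.37  4.32  0.11 -2.56] 6.7 5.0
1 0.45 0.54 [ 0.17  0.33  2.3   4.32  0.11 -2.58] 7.8 6.4
1 0.8 0.49 [ 0.26  0.4   2.57  3.49  0.64 -1.65] 0.0 0.0
1 0.8 0.54 [ 0.22  0.42  2.47  3.48  0.55 -1.69] 0.0 0.0
1 1.0 0.49 [ 0.35  0.63  2.7   3.51  1.14 -1.5 ] 4.0 2.0
1 1.0 0.54 [ 0.26  0.63  2.63  3.42  1.11 -1.53] 0.0 0.0
```

```bash
python3 - <<'E'
from kin2 import *
p,R,s=pose();q=s["qpos"];print(FK(q)[0]-p)
def sim(wps,p,R,q):
    for tp,tR,n in wps:
        sl=Slerp([0,1],Ro.concatenate([R,tR]));p0=p
        for i in range(n):
            a=(i+1)/n;P=p0+(np.array(tp)-p0)*a;q2,e,g=ik(P,sl(a),q);d=np.abs(q2-q).max();q=q2
            print(i,q.round(2),e.round(1),g.round(1),"dq",d.round(2))
        print();p,R=np.array(tp),tR
h=np.pi/2
sim([((.36,.08,.25),tool(.8,.3,-1),8),((.42,.0,.28),tool(h,.9,-1),8),((.42,.06,.25),tool(.8,.9,-1),6),((.42,.13,.15),tool(-.03,.8,-1),6),((.47,.13,.033),tool(-.03,.8,-1),4)],p,R,q)
E
```

```text
[0.0019206  0.00233829 0.00043872]
0 [ 0.08 -0.02  2.41 -0.05  0.2   1.57] 0.0 0.0 dq 1.13
1 [ 0.01 -0.08  2.36  0.19  0.36  1.2 ] 0.0 0.0 dq 0.37
2 [-0.05 -0.12  2.3   0.26  0.52  1.  ] 0.0 0.0 dq 0.21
3 [-0.11 -0.15  2.25  0.29  0.67  0.85] 0.0 0.0 dq 0.15
4 [-0.16 -0.17  2.18  0.3   0.82  0.73] 0.0 0.0 dq 0.14
5 [-0.19 -0.19  2.12  0.3   0.95  0.63] 0.0 0.0 dq 0.13
6 [-0.22 -0.19  2.06  0.29  1.08  0.54] 0.0 0.0 dq 0.13
7 [-0.23 -0.19  1.99  0.28  1.19  0.45] 0.0 0.0 dq 0.12

0 [-0.37 -0.17  1.99  0.38  1.25  0.2 ] 0.0 0.0 dq 0.25
1 [-0.48 -0.13  1.98  0.46  1.32 -0.02] 0.0 0.0 dq 0.22
2 [-0.57 -0.08  1.96  0.52  1.39 -0.2 ] 0.0 0.0 dq 0.19
3 [-0.64 -0.03  1.94  0.57  1.47 -0.36] 0.0 0.0 dq 0.16
4 [-0.68  0.04  1.91  0.6   1.55 -0.5 ] 0.0 0.0 dq 0.14
5 [-0.71  0.11  1.87  0.61  1.62 -0.62] 0.0 0.0 dq 0.12
6 [-0.73  0.18  1.83  0.63  1.7  -0.73] 0.0 0.0 dq 0.11
7 [-0.74  0.25  1.78  0.63  1.77 -0.82] 0.0 0.0 dq 0.1

0 [-0.77  0.2   1.86  0.68  1.69 -0.78] 0.0 0.0 dq 0.08
1 [-0.8   0.15  1.94  0.74  1.62 -0.73] 0.0 0.0 dq 0.08
2 [-0.83  0.09  2.02  0.79  1.53 -0.68] 0.0 0.0 dq 0.08
3 [-0.85  0.03  2.1   0.84  1.45 -0.64] 0.0 0.0 dq 0.08
4 [-0.86 -0.03  2.18  0.9   1.37 -0.58] 0.0 0.0 dq 0.09
5 [-0.85 -0.1   2.25  0.96  1.27 -0.52] 0.0 0.0 dq 0.09

0 [-0.8  -0.15  2.33  1.02  1.13 -0.44] 0.0 0.0 dq 0.15
1 [-0.69 -0.2   2.4   1.1   0.94 -0.33] 0.0 0.0 dq 0.19
2 [-0.49 -0.23  2.46  1.2   0.67 -0.2 ] 0.0 0.0 dq 0.26
3 [-0.19 -0.21  2.49  1.35  0.34 -0.06] 0.0 0.0 dq 0.34
4 [ 0.07 -0.13  2.53  2.79  0.11 -1.24] 2.7 1.7 dq 1.45
5 [ 0.34 -0.04  2.51  4.32  0.27 -2.48] 1.7 1.1 dq 1.53

0 [ 0.33  0.05  2.53  4.05  0.33 -2.19] 0.0 0.0 dq 0.28
1 [ 0.31  0.16  2.56  3.77  0.43 -1.91] 0.0 0.0 dq 0.29
2 [ 0.3   0.28  2.59  3.6   0.55 -1.74] 0.0 0.0 dq 0.17
3 [ 0.28  0.4   2.61  3.5   0.68 -1.63] 0.0 0.0 dq 0.13
```

```bash
python3 - <<'E'
from kin2 import *
h=np.pi/2;q0=np.array([-0.74,0.25,1.78,0.63,1.77,-0.82])
for T in(1.1,1.3,1.5):
  for x,z in((.42,.2),(.42,.12),(.45,.25),(.36,.25),(.40,.3)):
    q,e,g=ik(np.array([x,.0,z+.03]),tool(h,T,-1),q0);out=[e>1];mx=0;mn=9
    R=tool(h,T,-1);p=np.array([x,0,z+.03])
    for tp,tR,n in[((x,.1,z),tool(.8,T,-1),6),((x,.13,z),tool(-.03,T,-1),6),((.45,.13,.08),tool(-.03,.85,-1),6),((.47,.13,.033),tool(-.03,.8,-1),3)]:
        sl=Slerp([0,1],Ro.concatenate([R,tR]));p0=p
        for i in range(n):
            a=(i+1)/n;q2,e,g=ik(p0+(np.array(tp)-p0)*a,sl(a),q);mx=max(mx,np.abs(q2-q).max());mn=min(mn,q2[4]);q=q2;out.append(e>1)
        p,R=np.array(tp),tR
    print(T,x,z,"maxdq",round(mx,2),"minj5",round(mn,2),"bad",sum(out),q.round(2))
E
```

```text
1.1 0.42 0.2 maxdq 0.97 minj5 0.58 bad 1 [ 0.28  0.4   2.61  3.5   0.68 -1.63]
1.1 0.42 0.12 maxdq 0.9 minj5 0.6 bad 9 [ 0.28  0.4   2.61  3.5   0.68 -1.63]
1.1 0.45 0.25 maxdq 1.15 minj5 0.3 bad 0 [ 0.28  0.4   2.61  3.5   0.68 -1.63]
1.1 0.36 0.25 maxdq 1.1 minj5 0.83 bad 13 [-1.96 -0.75  2.7   0.67  1.71 -0.52]
1.1 0.4 0.3 maxdq 2.89 minj5 0.11 bad 3 [ 0.28  0.4   2.61  3.5   0.68 -1.63]
1.3 0.42 0.2 maxdq 1.26 minj5 0.6 bad 9 [ 0.28  0.4   2.61  3.5   0.68 -1.63]
1.3 0.42 0.12 maxdq 1.23 minj5 0.6 bad 11 [ 0.28  0.4   2.61  3.5   0.68 -1.63]
1.3 0.45 0.25 maxdq 0.88 minj5 0.6 bad 3 [ 0.28  0.4   2.61  3.5   0.68 -1.63]
1.3 0.36 0.25 maxdq 1.75 minj5 0.58 bad 15 [-1.96 -0.75  2.7   0.67  1.71 -0.52]
1.3 0.4 0.3 maxdq 0.49 minj5 1.14 bad 12 [-1.96 -0.75  2.7   0.67  1.71 -0.52]
1.5 0.42 0.2 maxdq 1.56 minj5 0.6 bad 11 [ 0.28  0.4   2.61  3.5   0.68 -1.63]
1.5 0.42 0.12 maxdq 2.43 minj5 0.6 bad 12 [ 0.28  0.4   2.61  3.5   0.68 -1.63]
1.5 0.45 0.25 maxdq 1.17 minj5 0.6 bad 9 [ 0.28  0.4   2.61  3.5   0.68 -1.63]
1.5 0.36 0.25 maxdq 1.2 minj5 0.85 bad 16 [-1.96 -0.75  2.7   0.67  1.71 -0.52]
1.5 0.4 0.3 maxdq 0.63 minj5 1.03 bad 15 [-1.96 -0.75  2.7   0.67  1.71 -0.52]
```

```bash
python3 - <<'E'
from plan import *
h=np.pi/2
e=plan([((.36,.08,.25),tool(.6,.3,-1),8)]);e=plan([((.45,.0,.28),tool(h,1.1,-1),8)],start=e)
E
```

```text
# rot 4.6 deg/row, 22.5 mm/row
dp [-0.181, 0.042, 0.026] ang [-0.041, 0.021, -0.021]
dp [-0.183, 0.034, 0.022] ang [-0.041, 0.021, -0.021]
dp [-0.185, 0.027, 0.018] ang [-0.041, 0.021, -0.021]
dp [-0.186, 0.02, 0.013] ang [-0.041, 0.021, -0.021]
dp [-0.187, 0.013, 0.008] ang [-0.041, 0.021, -0.021]
dp [-0.187, 0.007, 0.002] ang [-0.041, 0.021, -0.021]
dp [-0.187, 0.001, -0.004] ang [-0.041, 0.021, -0.021]
dp [-0.187, -0.005, -0.01] ang [-0.041, 0.021, -0.021]
# rot 8.9 deg/row, 15.5 mm/row
dp [-0.021, 0.038, 0.122] ang [-0.061, 0.051, 0.058]
dp [-0.028, 0.029, 0.123] ang [-0.061, 0.051, 0.058]
dp [-0.035, 0.02, 0.123] ang [-0.061, 0.051, 0.058]
dp [-0.044, 0.012, 0.121] ang [-0.061, 0.051, 0.058]
dp [-0.052, 0.005, 0.118] ang [-0.061, 0.051, 0.058]
dp [-0.062, -0.001, 0.114] ang [-0.061, 0.051, 0.058]
dp [-0.071, -0.005, 0.108] ang [-0.061, 0.051, 0.058]
dp [-0.08, -0.008, 0.101] ang [-0.061, 0.051, 0.058]
```

Emit:
arm_command([
  {"dp":[-0.18,0.04,0.02],"angular":[-0.041,0.021,-0.021],"gripper":50},
  {"dp":[-0.18,0.03,0.02],"angular":[-0.041,0.021,-0.021],"gripper":50},
  {"dp":[-0.18,0.03,0.02],"angular":[-0.041,0.021,-0.021],"gripper":50},
  {"dp":[-0.19,0.02,0.01],"angular":[-0.041,0.021,-0.021],"gripper":50},
  {"dp":[-0.19,0.01,0.01],"angular":[-0.041,0.021,-0.021],"gripper":50},
  {"dp":[-0.19,0.01,0],"angular":[-0.041,0.021,-0.021],"gripper":50},
  {"dp":[-0.19,0,0],"angular":[-0.041,0.021,-0.021],"gripper":50},
  {"dp":[-0.19,0,-0.01],"angular":[-0.041,0.021,-0.021],"gripper":50},
])

```text
clock: 12.6
position: [0.3604, 0.0801, 0.2068]
ee_rot: [0.672, 0.463, 0.505, -0.282]
contact_force: [0.3, -1.1, -0.6]
width: 0.0496
```

Emit:
arm_command([
  {"dp":[-0.02,0.04,0.12],"angular":[-0.061,0.051,0.058],"gripper":50},
  {"dp":[-0.03,0.03,0.12],"angular":[-0.061,0.051,0.058],"gripper":50},
  {"dp":[-0.04,0.02,0.12],"angular":[-0.061,0.051,0.058],"gripper":50},
  {"dp":[-0.04,0.01,0.12],"angular":[-0.061,0.051,0.058],"gripper":50},
  {"dp":[-0.05,0,0.12],"angular":[-0.061,0.051,0.058],"gripper":50},
  {"dp":[-0.06,0,0.11],"angular":[-0.061,0.051,0.058],"gripper":50},
  {"dp":[-0.07,0,0.11],"angular":[-0.061,0.051,0.058],"gripper":50},
  {"dp":[-0.08,-0.01,0.1],"angular":[-0.061,0.051,0.058],"gripper":50},
])

```text
clock: 13.6
position: [0.4115, 0.0038, 0.2424]
ee_rot: [0.671, 0.406, 0.568, 0.25]
contact_force: [0.5, 1.3, 0.7]
width: 0.05
```

```bash
python3 - <<'E'
from kin2 import *
h=np.pi/2
p,R,s=pose();q=s["qpos"];print(s["clock"],p,q.round(2),np.degrees((R.inv()*tool(h,1.1,-1)).as_rotvec()))
w=[((.45,.03,.27),tool(h,1.1,-1),4),((.45,.09,.25),tool(.8,1.1,-1),6),((.45,.12,.25),tool(-.03,1.1,-1),8)]
e=plan(w)
for tp,tR,n in w:
    sl=Slerp([0,1],Ro.concatenate([R,tR]));p0=p
    for i in range(n):
        a=(i+1)/n;q,er,g=ik(p0+(np.array(tp)-p0)*a,sl(a),q);print(q.round(2),er.round(1))
    p,R=np.array(tp),tR
E
```

```text
13.6 [0.41146102 0.00383657 0.24242633] [-0.88  0.21  2.02  0.75  1.6  -0.89] [-6.46829814 13.73935473  7.23997787]
# rot 4.2 deg/row, 13.5 mm/row
dp [0.03, 0.087, 0.065] ang [-0.018, 0.038, 0.02]
dp [0.028, 0.085, 0.069] ang [-0.018, 0.038, 0.02]
dp [0.027, 0.082, 0.073] ang [-0.018, 0.038, 0.02]
dp [0.025, 0.079, 0.077] ang [-0.018, 0.038, 0.02]
# rot 7.4 deg/row, 10.5 mm/row
dp [0.087, 0.013, 0.0] ang [0.037, -0.073, 0.0]
dp [0.086, 0.013, -0.011] ang [0.037, -0.073, -0.0]
dp [0.084, 0.012, -0.021] ang [0.037, -0.073, -0.0]
dp [0.081, 0.01, -0.031] ang [0.037, -0.073, 0.0]
dp [0.077, 0.008, -0.041] ang [0.037, -0.073, -0.0]
dp [0.072, 0.006, -0.05] ang [0.037, -0.073, 0.0]
# rot 5.9 deg/row, 3.8 mm/row
dp [0.02, 0.01, -0.022] ang [0.03, -0.059, 0.0]
dp [0.018, 0.009, -0.024] ang [0.03, -0.059, -0.0]
dp [0.016, 0.008, -0.026] ang [0.03, -0.059, 0.0]
dp [0.013, 0.007, -0.028] ang [0.03, -0.059, 0.0]
dp [0.01, 0.005, -0.029] ang [0.03, -0.059, -0.0]
dp [0.008, 0.004, -0.03] ang [0.03, -0.059, -0.0]
dp [0.005, 0.003, -0.031] ang [0.03, -0.059, 0.0]
dp [0.002, 0.001, -0.031] ang [0.03, -0.059, -0.0]
[-0.84  0.25  1.96  0.75  1.65 -0.88] 0.0
[-0.79  0.29  1.91  0.76  1.7  -0.88] 0.0
[-0.75  0.33  1.86  0.76  1.75 -0.88] 0.0
[-0.71  0.36  1.81  0.76  1.8  -0.88] 0.0
[-0.75  0.31  1.9   0.82  1.71 -0.85] 0.0
[-0.78  0.26  2.    0.88  1.63 -0.84] 0.0
[-0.81  0.21  2.09  0.95  1.54 -0.82] 0.0
[-0.83  0.15  2.18  1.02  1.46 -0.81] 0.0
[-0.85  0.09  2.28  1.1   1.37 -0.79] 0.0
[-0.84  0.02  2.36  1.19  1.28 -0.77] 0.0
[-0.83 -0.04  2.42  1.26  1.21 -0.74] 0.0
[-0.8  -0.1   2.47  1.34  1.12 -0.7 ] 0.0
[-0.74 -0.16  2.51  1.44  1.01 -0.66] 0.0
[-0.61 -0.21  2.54  1.58  0.84 -0.62] 0.0
[-0.4  -0.24  2.55  1.8   0.62 -0.63] 0.0
[-0.13 -0.23  2.55  2.3   0.37 -0.91] 0.0
[ 0.14 -0.19  2.53  3.33  0.3  -1.72] 0.0
[ 0.38 -0.14  2.51  4.06  0.46 -2.24] 0.0
```

Emit:
arm_command([
  {"dp":[0.03,0.09,0.07],"angular":[-0.018,0.038,0.02],"gripper":50},
  {"dp":[0.03,0.09,0.07],"angular":[-0.018,0.038,0.02],"gripper":50},
  {"dp":[0.03,0.08,0.07],"angular":[-0.018,0.038,0.02],"gripper":50},
  {"dp":[0.03,0.08,0.07],"angular":[-0.018,0.038,0.02],"gripper":50},
  {"dp":[0.09,0.01,0],"angular":[0.037,-0.073,0],"gripper":50},
  {"dp":[0.09,0.01,-0.01],"angular":[0.037,-0.073,0],"gripper":50},
  {"dp":[0.08,0.01,-0.02],"angular":[0.037,-0.073,0],"gripper":50},
  {"dp":[0.08,0.01,-0.03],"angular":[0.037,-0.073,0],"gripper":50},
])

```text
clock: 14.6
position: [0.4567, 0.073, 0.2567]
ee_rot: [0.682, 0.509, 0.482, 0.208]
contact_force: [-0.1, 0.4, -0.9]
width: 0.0501
```

```bash
cat > go.py <<'E'
from kin2 import *
def go(w):
    p,R,s=pose();q=s["qpos"];print(s["clock"],p.round(4),q.round(2),s["contact_force"].round(1),"tool x",R.as_matrix()[:,0].round(2),"z",R.as_matrix()[:,2].round(2))
    plan(w)
    for tp,tR,n in w:
        sl=Slerp([0,1],Ro.concatenate([R,tR]));p0=p
        for i in range(n):
            a=(i+1)/n;q,er,g=ik(p0+(np.array(tp)-p0)*a,sl(a),q);print(q.round(2),er.round(1))
        p,R=np.array(tp),tR
E
python3 - <<'E'
from go import *
go([((.45,.11,.24),tool(.4,1.1,-1),8)])
E
```

```text
14.6 [0.4567 0.073  0.2567] [-0.81  0.15  2.2   1.05  1.44 -0.83] [-0.1  0.4 -0.9] tool x [ 0.45  0.77 -0.45] z [ 0.87 -0.49  0.02]
# rot 4.7 deg/row, 5.1 mm/row
dp [0.034, -0.002, -0.025] ang [0.025, -0.046, -0.001]
dp [0.033, -0.003, -0.028] ang [0.025, -0.046, -0.001]
dp [0.03, -0.004, -0.03] ang [0.025, -0.046, -0.001]
dp [0.028, -0.005, -0.032] ang [0.025, -0.046, -0.001]
dp [0.026, -0.006, -0.034] ang [0.025, -0.046, -0.001]
dp [0.023, -0.008, -0.035] ang [0.025, -0.046, -0.001]
dp [0.021, -0.009, -0.036] ang [0.025, -0.046, -0.001]
dp [0.018, -0.01, -0.037] ang [0.025, -0.046, -0.001]
[-0.83  0.11  2.25  1.09  1.39 -0.82] 0.0
[-0.84  0.07  2.3   1.14  1.34 -0.81] 0.0
[-0.84  0.03  2.36  1.19  1.29 -0.79] 0.0
[-0.83 -0.01  2.41  1.25  1.23 -0.78] 0.0
[-0.81 -0.05  2.45  1.32  1.16 -0.76] 0.0
[-0.78 -0.1   2.49  1.4   1.08 -0.73] 0.0
[-0.71 -0.14  2.53  1.49  0.98 -0.7 ] 0.0
[-0.6  -0.18  2.56  1.62  0.85 -0.69] 0.0
```

Emit:
arm_command([
  {"dp":[0.03,0,-0.03],"angular":[0.025,-0.046,0],"gripper":50},
  {"dp":[0.03,0,-0.03],"angular":[0.025,-0.046,0],"gripper":50},
  {"dp":[0.03,0,-0.03],"angular":[0.025,-0.046,0],"gripper":50},
  {"dp":[0.03,0,-0.03],"angular":[0.025,-0.046,0],"gripper":50},
  {"dp":[0.02,-0.01,-0.04],"angular":[0.025,-0.046,0],"gripper":50},
  {"dp":[0.02,-0.01,-0.04],"angular":[0.025,-0.046,0],"gripper":50},
  {"dp":[0.02,-0.01,-0.04],"angular":[0.025,-0.046,0],"gripper":50},
  {"dp":[0.02,-0.01,-0.04],"angular":[0.025,-0.046,0],"gripper":50},
])

```text
clock: 15.6
position: [0.4446, 0.1154, 0.2436]
ee_rot: [0.709, 0.646, 0.281, -0.028]
contact_force: [0.8, 0.6, 0.4]
width: 0.0501
```

```bash
python3 - <<'E'
from go import *
go([((.45,.125,.22),tool(-.03,1.1,-1),8)])
E
```

```text
15.6 [0.4446 0.1154 0.2436] [-0.54 -0.19  2.6   1.74  0.81 -0.76] [0.8 0.6 0.4] tool x [ 0.84  0.32 -0.44] z [ 0.36 -0.93  0.01]
# rot 2.9 deg/row, 3.3 mm/row
dp [0.019, -0.018, -0.007] ang [0.015, -0.028, -0.002]
dp [0.018, -0.018, -0.008] ang [0.015, -0.028, -0.002]
dp [0.018, -0.018, -0.008] ang [0.015, -0.028, -0.002]
dp [0.018, -0.019, -0.009] ang [0.015, -0.028, -0.002]
dp [0.017, -0.019, -0.009] ang [0.015, -0.028, -0.002]
dp [0.017, -0.019, -0.009] ang [0.015, -0.028, -0.002]
dp [0.017, -0.019, -0.01] ang [0.015, -0.028, -0.002]
dp [0.016, -0.019, -0.01] ang [0.015, -0.028, -0.002]
[-0.46 -0.2   2.59  1.84  0.71 -0.75] 0.0
[-0.33 -0.2   2.6   2.03  0.6  -0.84] 0.0
[-0.2  -0.18  2.6   2.29  0.51 -0.99] 0.0
[-0.06 -0.16  2.6   2.64  0.44 -1.22] 0.0
[ 0.07 -0.14  2.6   3.03  0.43 -1.49] 0.0
[ 0.19 -0.11  2.59  3.39  0.46 -1.74] 0.0
[ 0.31 -0.07  2.58  3.68  0.51 -1.92] 0.0
[ 0.41 -0.04  2.57  3.91  0.58 -2.04] 0.0
```

Emit:
arm_command([
  {"dp":[0.02,-0.02,-0.01],"angular":[0.015,-0.028,0],"gripper":50},
  {"dp":[0.02,-0.02,-0.01],"angular":[0.015,-0.028,0],"gripper":50},
  {"dp":[0.02,-0.02,-0.01],"angular":[0.015,-0.028,0],"gripper":50},
  {"dp":[0.02,-0.02,-0.01],"angular":[0.015,-0.028,0],"gripper":50},
  {"dp":[0.02,-0.02,-0.01],"angular":[0.015,-0.028,0],"gripper":50},
  {"dp":[0.02,-0.02,-0.01],"angular":[0.015,-0.028,0],"gripper":50},
  {"dp":[0.02,-0.02,-0.01],"angular":[0.015,-0.028,0],"gripper":50},
  {"dp":[0.02,-0.02,-0.01],"angular":[0.015,-0.028,0],"gripper":50},
])

```text
clock: 16.6
position: [0.4479, 0.1282, 0.229]
ee_rot: [0.69, 0.692, 0.155, -0.145]
contact_force: [0.4, 0.5, 0.9]
width: 0.0503
```

```bash
python3 - <<'E'
from go import *
go([((.44,.13,.12),tool(-.03,.95,-1),5),((.46,.13,.033),tool(-.03,.8,-1),5)])
E
```

```text
16.6 [0.4479 0.1282 0.229 ] [ 0.39 -0.04  2.6   3.74  0.63 -1.91] [0.4 0.5 0.9] tool x [ 0.91  0.01 -0.41] z [ 0.01 -1.   -0.01]
# rot 2.3 deg/row, 21.9 mm/row
dp [0.063, -0.171, -0.002] ang [0.002, -0.005, -0.025]
dp [0.07, -0.168, -0.002] ang [0.002, -0.005, -0.025]
dp [0.076, -0.165, -0.002] ang [0.002, -0.005, -0.025]
dp [0.083, -0.162, -0.002] ang [0.002, -0.005, -0.025]
dp [0.089, -0.159, -0.002] ang [0.002, -0.005, -0.025]
# rot 1.7 deg/row, 17.9 mm/row
dp [0.111, -0.099, -0.001] ang [-0.0, -0.0, -0.019]
dp [0.114, -0.095, -0.001] ang [0.0, 0.0, -0.019]
dp [0.117, -0.092, -0.001] ang [0.0, 0.0, -0.019]
dp [0.12, -0.088, -0.001] ang [-0.0, -0.0, -0.019]
dp [0.122, -0.085, -0.001] ang [-0.0, 0.0, -0.019]
[ 0.37 -0.01  2.61  3.72  0.62 -1.88] 0.0
[ 0.38  0.04  2.62  3.72  0.64 -1.86] 0.0
[ 0.38  0.09  2.63  3.71  0.65 -1.83] 0.0
[ 0.39  0.14  2.64  3.71  0.67 -1.8 ] 0.0
[ 0.39  0.19  2.65  3.7   0.68 -1.77] 0.0
[ 0.37  0.23  2.65  3.65  0.69 -1.73] 0.0
[ 0.35  0.28  2.65  3.61  0.69 -1.69] 0.0
[ 0.33  0.32  2.65  3.57  0.7  -1.67] 0.0
[ 0.31  0.36  2.64  3.54  0.7  -1.64] 0.0
[ 0.3   0.4   2.63  3.51  0.7  -1.62] 0.0
```

Emit:
arm_command([
  {"dp":[0.06,-0.17,0],"angular":[0.002,-0.005,-0.025],"gripper":50},
  {"dp":[0.07,-0.17,0],"angular":[0.002,-0.005,-0.025],"gripper":50},
  {"dp":[0.08,-0.16,0],"angular":[0.002,-0.005,-0.025],"gripper":50},
  {"dp":[0.08,-0.16,0],"angular":[0.002,-0.005,-0.025],"gripper":50},
  {"dp":[0.09,-0.16,0],"angular":[0.002,-0.005,-0.025],"gripper":50},
  {"dp":[0.11,-0.1,0],"angular":[0,0,-0.019],"gripper":50},
  {"dp":[0.11,-0.1,0],"angular":[0,0,-0.019],"gripper":50},
  {"dp":[0.1,-0.08,0],"angular":[0,0,-0.019],"gripper":50},
])

```text
clock: 17.6
position: [0.4452, 0.133, 0.0696]
ee_rot: [0.66, 0.664, 0.242, -0.254]
contact_force: [0.0, 0.0, 1.1]
width: 0.0503
```

```bash
python3 - <<'E'
from go import *
go([((.455,.131,.035),tool(-.03,.8,-1),3),((.489,.129,.033),tool(-.03,.8,-1),3)])
s=get_image("side");t=get_image("top");v=np.hstack([s["image"][130:400,200:500],t["image"][90:360,150:450]]);cv2.imwrite("pics/s3.png",v)
E
```

```text
17.6 [0.4452 0.133  0.0696] [ 0.36  0.32  2.66  3.58  0.7  -1.66] [0.  0.  1.1] tool x [ 0.75 -0.01 -0.66] z [-0.02 -1.   -0.  ]
# rot 1.0 deg/row, 12.0 mm/row
dp [0.084, -0.055, 0.005] ang [0.002, -0.002, -0.011]
dp [0.085, -0.053, 0.005] ang [0.002, -0.002, -0.011]
dp [0.086, -0.051, 0.005] ang [0.002, -0.002, -0.011]
# rot 0.0 deg/row, 11.4 mm/row
dp [0.072, 0.062, 0.003] ang [0.0, 0.0, 0.0]
dp [0.072, 0.062, 0.003] ang [0.0, 0.0, 0.0]
dp [0.072, 0.062, 0.003] ang [0.0, -0.0, 0.0]
[ 0.33  0.33  2.65  3.55  0.69 -1.66] 0.0
[ 0.32  0.36  2.64  3.53  0.69 -1.64] 0.0
[ 0.31  0.39  2.64  3.52  0.7  -1.63] 0.0
[ 0.29  0.4   2.62  3.51  0.68 -1.63] 0.0
[ 0.27  0.4   2.6   3.5   0.66 -1.64] 0.0
[ 0.26  0.4   2.57  3.49  0.64 -1.65] 0.0
```

View pics/s3.png

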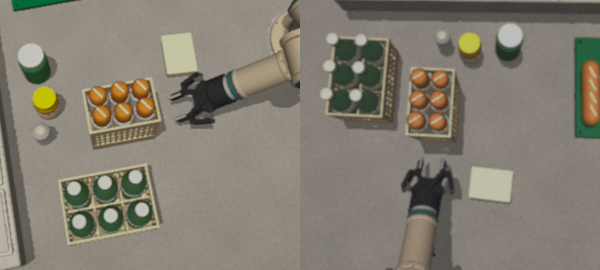

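The gripper is centred in front of the crate: fingertips at (175,100) and (180,122) in the side half, (417,165) and (445,165) in the top half. The butter is clear. I'll lower it and make contact.

Emit:
arm_command([
  {"dp":[0.085,-0.055,0.005],"angular":[0.002,-0.002,-0.011],"gripper":50},
  {"dp":[0.085,-0.055,0.005],"angular":[0.002,-0.002,-0.011],"gripper":50},
  {"dp":[0.085,-0.05,0.005],"angular":[0.002,-0.002,-0.011],"gripper":50},
  {"dp":[0.072,0.062,0],"angular":[0,0,0],"gripper":50},
  {"dp":[0.072,0.062,0],"angular":[0,0,0],"gripper":50},
  {"dp":[0.072,0.062,0],"angular":[0,0,0],"gripper":50},
  {"dp":[0.05,0.045,0],"angular":[0,0,0],"gripper":50},
  {"dp":[0.05,0.045,0],"angular":[0,0,0],"gripper":50},
])

```text
clock: 18.7
position: [0.5012, 0.1283, 0.0276]
ee_rot: [0.65, 0.657, 0.261, -0.28]
contact_force: [-16.9, 2.1, 11.9]
width: 0.0499
```

```bash
python3 - <<'E'
from go import *
from look import look
look(.585,.13)
go([((.537,.128,.033),tool(-.03,.8,-1),6)])
print(np.degrees((pose()[1].inv()*tool(-.03,.8,-1)).as_rotvec()))
E
```

```text
crate [ 0.5898  0.1286 -0.0331] 0.0048 bottle [ 0.66    0.3374 -0.0285] 0.0043 rel -0.0642 -0.2107 -0.005
18.8 [0.502  0.1283 0.0276] [ 0.26  0.43  2.55  3.49  0.63 -1.65] [-9.3  0.5  3.5] tool x [ 0.71 -0.02 -0.71] z [-0.03 -1.    0.  ]
# rot 0.1 deg/row, 5.9 mm/row
dp [0.029, 0.04, -0.001] ang [0.0, 0.0, 0.001]
dp [0.029, 0.04, -0.001] ang [0.0, 0.0, 0.001]
dp [0.029, 0.039, -0.001] ang [0.0, 0.0, 0.001]
dp [0.029, 0.039, -0.001] ang [0.0, 0.0, 0.001]
dp [0.03, 0.039, -0.001] ang [0.0, 0.0, 0.001]
dp [0.03, 0.039, -0.001] ang [0.0, 0.0, 0.001]
[ 0.24  0.41  2.53  3.48  0.6  -1.66] 0.0
[ 0.23  0.41  2.52  3.48  0.59 -1.67] 0.0
[ 0.23  0.41  2.51  3.48  0.58 -1.67] 0.0
[ 0.22  0.41  2.5   3.48  0.58 -1.68] 0.0
[ 0.22  0.41  2.49  3.48  0.57 -1.68] 0.0
[ 0.21  0.41  2.48  3.47  0.56 -1.68] 0.0
[0.05017387 0.05499743 0.75330487]
```

Emit:
arm_command([
  {"dp":[0.045,0.062,0],"angular":[0,0,0.006],"gripper":50},
  {"dp":[0.045,0.062,0],"angular":[0,0,0.006],"gripper":50},
  {"dp":[0.045,0.062,0],"angular":[0,0,0.006],"gripper":50},
  {"dp":[0.045,0.062,0],"angular":[0,0,0.006],"gripper":50},
  {"dp":[0.045,0.062,0],"angular":[0,0,0.006],"gripper":50},
  {"dp":[0.04,0.055,0],"angular":[0,0,0.006],"gripper":50},
  {"dp":[0,0,0],"angular":[0,0,0],"gripper":50},
  {"dp":[0,0,0],"angular":[0,0,0],"gripper":50},
])

```text
clock: 19.8
position: [0.5224, 0.1245, 0.0273]
ee_rot: [0.656, 0.653, 0.261, -0.275]
contact_force: [0.8, 0.1, 1.0]
width: 0.0501
```

```bash
python3 - <<'E'
from go import *
from look import look
look(.61,.13)
p,R,s=pose();print(p,s["contact_force"],np.degrees((R.inv()*tool(-.03,.8,-1)).as_rotvec()))
plan([((p[0]+.03,.128,.033),tool(-.03,.8,-1),4)])
E
```

```text
crate [ 0.6108  0.1263 -0.0188] 0.0048 bottle [ 0.6601  0.3375 -0.0286] 0.0042 rel -0.0432 -0.2125 0.01
[0.52261454 0.12451296 0.02721733] [ 0.29957364 -0.78356483  1.0303582 ] [ 0.96747758 -0.16781613  0.35711018]
# rot 0.3 deg/row, 7.7 mm/row
dp [0.036, 0.052, -0.008] ang [0.003, -0.0, 0.001]
dp [0.036, 0.052, -0.008] ang [0.003, -0.0, 0.001]
dp [0.036, 0.052, -0.009] ang [0.003, -0.0, 0.001]
dp [0.036, 0.052, -0.009] ang [0.003, -0.0, 0.001]
```

Emit:
arm_command([
  {"dp":[0.045,0.062,-0.01],"angular":[0.004,0,0.006],"gripper":50},
  {"dp":[0.045,0.062,-0.01],"angular":[0.004,0,0.006],"gripper":50},
  {"dp":[0.045,0.062,-0.01],"angular":[0.004,0,0.006],"gripper":50},
  {"dp":[0.045,0.062,-0.01],"angular":[0.004,0,0.006],"gripper":50},
  {"dp":[0.045,0.062,-0.01],"angular":[0.004,0,0.006],"gripper":50},
  {"dp":[-0.1,-0.1,0],"angular":[0,0,0],"gripper":50},
  {"dp":[-0.3,-0.1,0],"angular":[0,0,0],"gripper":50},
  {"dp":[-0.3,0,0],"angular":[0,0,0],"gripper":50},
])

```text
clock: 20.9
position: [0.467, 0.1287, 0.0656]
ee_rot: [0.648, 0.662, 0.255, -0.278]
contact_force: [-0.1, -0.6, 0.6]
width: 0.0499
```

```bash
python3 - <<'E'
from go import *
from look import look
look(.62,.13)
h=np.pi/2
go([((.45,.115,.23),tool(0,1.05,-1),6),((.45,.10,.26),tool(.7,1.1,-1),8)])
E
```

```text
crate [ 0.6316  0.1262 -0.0376] 0.0048 bottle [ 0.6601  0.3375 -0.0281] 0.0042 rel -0.0225 -0.212 -0.01
21.0 [0.4665 0.1292 0.0681] [ 0.3   0.28  2.57  3.62  0.54 -1.74] [ 0.8  1.3 -0.3] tool x [ 0.72 -0.02 -0.69] z [-0.04 -1.   -0.01]
# rot 2.4 deg/row, 27.2 mm/row
dp [-0.172, 0.147, 0.018] ang [-0.003, 0.003, 0.026]
dp [-0.166, 0.154, 0.019] ang [-0.003, 0.003, 0.026]
dp [-0.16, 0.16, 0.019] ang [-0.003, 0.003, 0.026]
dp [-0.153, 0.166, 0.019] ang [-0.003, 0.003, 0.026]
dp [-0.146, 0.172, 0.019] ang [-0.003, 0.003, 0.026]
dp [-0.139, 0.178, 0.019] ang [-0.003, 0.003, 0.026]
# rot 5.0 deg/row, 4.2 mm/row
dp [-0.016, 0.027, 0.016] ang [-0.027, 0.049, 0.004]
dp [-0.017, 0.027, 0.016] ang [-0.027, 0.049, 0.004]
dp [-0.018, 0.026, 0.015] ang [-0.027, 0.049, 0.004]
dp [-0.019, 0.025, 0.015] ang [-0.027, 0.049, 0.004]
dp [-0.02, 0.025, 0.015] ang [-0.027, 0.049, 0.004]
dp [-0.021, 0.025, 0.014] ang [-0.027, 0.049, 0.004]
dp [-0.021, 0.024, 0.013] ang [-0.027, 0.049, 0.004]
dp [-0.022, 0.024, 0.013] ang [-0.027, 0.049, 0.004]
[ 0.28  0.2   2.57  3.64  0.5  -1.79] 0.0
[ 0.29  0.13  2.57  3.67  0.47 -1.85] 0.0
[ 0.28  0.06  2.56  3.72  0.45 -1.91] 0.0
[ 0.28 -0.01  2.55  3.77  0.42 -1.98] 0.0
[ 0.28 -0.07  2.54  3.82  0.39 -2.05] 0.0
[ 0.28 -0.14  2.52  3.87  0.36 -2.12] 0.0
[ 0.08 -0.18  2.53  3.12  0.27 -1.55] 0.0
[-0.12 -0.21  2.54  2.27  0.34 -0.87] 0.0
[-0.34 -0.23  2.54  1.83  0.54 -0.62] 0.0
[-0.52 -0.22  2.53  1.62  0.74 -0.57] 0.0
[-0.65 -0.19  2.51  1.48  0.9  -0.59] 0.0
[-0.74 -0.15  2.48  1.39  1.03 -0.63] 0.0
[-0.79 -0.11  2.44  1.32  1.13 -0.66] 0.0
[-0.81 -0.06  2.4   1.25  1.21 -0.7 ] 0.0
```

Emit:
arm_command([
  {"dp":[-0.17,0.15,0.02],"angular":[-0.003,0.003,0.03],"gripper":60},
  {"dp":[-0.17,0.15,0.02],"angular":[-0.003,0.003,0.03],"gripper":85},
  {"dp":[-0.16,0.16,0.02],"angular":[-0.003,0.003,0.03],"gripper":85},
  {"dp":[-0.15,0.17,0.02],"angular":[-0.003,0.003,0.03],"gripper":85},
  {"dp":[-0.15,0.17,0.02],"angular":[-0.003,0.003,0.03],"gripper":85},
  {"dp":[-0.14,0.18,0.02],"angular":[-0.003,0.003,0.03],"gripper":85},
  {"dp":[-0.02,0.03,0.02],"angular":[-0.027,0.049,0.004],"gripper":85},
  {"dp":[-0.02,0.03,0.02],"angular":[-0.027,0.049,0.004],"gripper":85},
])

```text
clock: 22.0
position: [0.4629, 0.1161, 0.2512]
ee_rot: [0.693, 0.687, 0.181, -0.121]
contact_force: [0.4, -0.9, 1.4]
width: 0.0852
```

Emit:
arm_command([
  {"dp":[-0.02,0.03,0.02],"angular":[-0.027,0.049,0.004],"gripper":85},
  {"dp":[-0.02,0.03,0.02],"angular":[-0.027,0.049,0.004],"gripper":85},
  {"dp":[-0.02,0.03,0.02],"angular":[-0.027,0.049,0.004],"gripper":85},
  {"dp":[-0.02,0.03,0.02],"angular":[-0.027,0.049,0.004],"gripper":85},
  {"dp":[-0.02,0.03,0.02],"angular":[-0.027,0.049,0.004],"gripper":85},
  {"dp":[-0.02,0.02,0.01],"angular":[-0.027,0.049,0.004],"gripper":85},
  {"dp":[-0.02,0.02,0.01],"angular":[-0.027,0.049,0.004],"gripper":85},
  {"dp":[-0.02,0.02,0.01],"angular":[-0.027,0.049,0.004],"gripper":85},
])

```text
clock: 23.0
position: [0.4766, 0.0968, 0.2957]
ee_rot: [0.726, 0.6, 0.319, 0.101]
contact_force: [0.6, -0.6, 0.2]
width: 0.085
```

```bash
python3 - <<'E'
from go import *
h=np.pi/2
go([((.46,-.06,.28),tool(h-.03,.85,-1),8),((.61,-.03,.22),tool(h-.03,.75,-1),5)])
E
```

```text
23.0 [0.4766 0.0968 0.2957] [-0.79 -0.07  2.44  1.45  1.2  -0.82] [ 0.6 -0.6  0.2] tool x [ 0.78  0.53 -0.34] z [ 0.58 -0.81  0.08]
# rot 7.0 deg/row, 19.8 mm/row
dp [-0.094, -0.062, 0.121] ang [-0.032, 0.066, -0.025]
dp [-0.103, -0.071, 0.107] ang [-0.032, 0.066, -0.025]
dp [-0.111, -0.081, 0.092] ang [-0.032, 0.066, -0.025]
dp [-0.116, -0.089, 0.076] ang [-0.032, 0.066, -0.025]
dp [-0.12, -0.097, 0.059] ang [-0.032, 0.066, -0.025]
dp [-0.121, -0.104, 0.041] ang [-0.032, 0.066, -0.025]
dp [-0.12, -0.111, 0.024] ang [-0.032, 0.066, -0.025]
dp [-0.117, -0.116, 0.006] ang [-0.032, 0.066, -0.025]
# rot 1.1 deg/row, 32.9 mm/row
dp [0.109, -0.037, 0.248] ang [0.0, 0.0, -0.013]
dp [0.11, -0.035, 0.248] ang [0.0, 0.0, -0.013]
dp [0.111, -0.033, 0.248] ang [0.0, 0.0, -0.013]
dp [0.111, -0.031, 0.248] ang [0.0, -0.0, -0.013]
dp [0.112, -0.028, 0.248] ang [0.0, 0.0, -0.013]
[-0.85 -0.03  2.34  1.28  1.3  -0.79] 0.0
[-0.87  0.02  2.24  1.15  1.38 -0.77] 0.0
[-0.87  0.07  2.13  1.04  1.45 -0.76] 0.0
[-0.86  0.12  2.03  0.95  1.52 -0.75] 0.0
[-0.84  0.17  1.93  0.86  1.58 -0.75] 0.0
[-0.82  0.22  1.83  0.77  1.65 -0.76] 0.0
[-0.79  0.27  1.74  0.69  1.72 -0.77] 0.0
[-0.76  0.31  1.65  0.61  1.79 -0.79] 0.0
[-0.71  0.34  1.62  0.62  1.75 -0.75] 0.0
[-0.66  0.37  1.58  0.63  1.71 -0.72] 0.0
[-0.62  0.41  1.55  0.64  1.67 -0.68] 0.0
[-0.58  0.44  1.5   0.64  1.64 -0.65] 0.0
[-0.54  0.48  1.46  0.64  1.62 -0.62] 0.0
```

Emit:
arm_command([
  {"dp":[-0.09,-0.06,0.12],"angular":[-0.032,0.066,-0.025],"gripper":85},
  {"dp":[-0.1,-0.07,0.11],"angular":[-0.032,0.066,-0.025],"gripper":85},
  {"dp":[-0.11,-0.08,0.09],"angular":[-0.032,0.066,-0.025],"gripper":85},
  {"dp":[-0.12,-0.09,0.08],"angular":[-0.032,0.066,-0.025],"gripper":85},
  {"dp":[-0.12,-0.1,0.06],"angular":[-0.032,0.066,-0.025],"gripper":85},
  {"dp":[-0.12,-0.1,0.04],"angular":[-0.032,0.066,-0.025],"gripper":85},
  {"dp":[-0.12,-0.11,0.02],"angular":[-0.032,0.066,-0.025],"gripper":85},
  {"dp":[-0.12,-0.12,0.01],"angular":[-0.032,0.066,-0.025],"gripper":85},
])

```text
clock: 24.0
position: [0.4613, -0.0771, 0.2743]
ee_rot: [0.631, 0.298, 0.657, 0.284]
contact_force: [-0.2, -1.0, -0.0]
width: 0.0852
```

```bash
python3 - <<'E'
from plan import *
h=np.pi/2;p,R,s=pose();print(p,s["qpos"].round(2))
e=plan([((.62,-.03,.24),tool(h-.03,.75,-1),8)]);e=plan([((.625,.02,.034),tool(h-.03,.75,-1),8)],start=e)
E
```

```text
[ 0.46133758 -0.07709624  0.27430492] [-0.76  0.35  1.61  0.57  1.82 -0.78]
# rot 0.8 deg/row, 21.1 mm/row
dp [0.056, 0.011, 0.166] ang [-0.001, -0.004, -0.008]
dp [0.057, 0.012, 0.166] ang [-0.001, -0.004, -0.008]
dp [0.058, 0.012, 0.166] ang [-0.001, -0.004, -0.008]
dp [0.059, 0.013, 0.165] ang [-0.001, -0.004, -0.008]
dp [0.06, 0.013, 0.165] ang [-0.001, -0.004, -0.008]
dp [0.06, 0.014, 0.165] ang [-0.001, -0.004, -0.008]
dp [0.061, 0.014, 0.164] ang [-0.001, -0.004, -0.008]
dp [0.062, 0.015, 0.164] ang [-0.001, -0.004, -0.008]
# rot 0.0 deg/row, 26.5 mm/row
dp [0.193, -0.108, 0.004] ang [0.0, 0.0, 0.0]
dp [0.193, -0.108, 0.004] ang [0.0, 0.0, 0.0]
dp [0.193, -0.108, 0.004] ang [0.0, 0.0, 0.0]
dp [0.193, -0.108, 0.004] ang [0.0, 0.0, 0.0]
dp [0.193, -0.108, 0.004] ang [0.0, 0.0, 0.0]
dp [0.193, -0.108, 0.004] ang [0.0, -0.0, 0.0]
dp [0.193, -0.108, 0.004] ang [0.0, 0.0, 0.0]
dp [0.193, -0.108, 0.004] ang [0.0, 0.0, 0.0]
```

Emit:
arm_command([
  {"dp":[0.06,0.01,0.17],"angular":[0,-0.004,-0.008],"gripper":85},
  {"dp":[0.06,0.01,0.17],"angular":[0,-0.004,-0.008],"gripper":85},
  {"dp":[0.06,0.01,0.17],"angular":[0,-0.004,-0.008],"gripper":85},
  {"dp":[0.06,0.01,0.17],"angular":[0,-0.004,-0.008],"gripper":85},
  {"dp":[0.06,0.01,0.17],"angular":[0,-0.004,-0.008],"gripper":85},
  {"dp":[0.06,0.01,0.17],"angular":[0,-0.004,-0.008],"gripper":85},
  {"dp":[0.06,0.01,0.16],"angular":[0,-0.004,-0.008],"gripper":85},
  {"dp":[0.06,0.01,0.16],"angular":[0,-0.004,-0.008],"gripper":85},
])

```text
clock: 25.0
position: [0.6322, -0.0301, 0.2323]
ee_rot: [0.661, 0.272, 0.656, 0.241]
contact_force: [-0.6, -0.1, -0.2]
width: 0.0853
```

Emit:
arm_command([
  {"dp":[0.19,-0.11,0],"angular":[0,0,0],"gripper":85},
  {"dp":[0.19,-0.11,0],"angular":[0,0,0],"gripper":85},
  {"dp":[0.19,-0.11,0],"angular":[0,0,0],"gripper":85},
  {"dp":[0.19,-0.11,0],"angular":[0,0,0],"gripper":85},
  {"dp":[0.19,-0.11,0],"angular":[0,0,0],"gripper":85},
  {"dp":[0.19,-0.11,0],"angular":[0,0,0],"gripper":85},
  {"dp":[0.15,-0.1,0],"angular":[0,0,0],"gripper":85},
  {"dp":[0,0,0],"angular":[0,0,0],"gripper":85},
])

```text
clock: 26.0
position: [0.6406, 0.0093, 0.0495]
ee_rot: [0.664, 0.27, 0.655, 0.239]
contact_force: [-0.9, 0.0, 0.0]
width: 0.085
```

```bash
python3 - <<'E'
from go import *
from look import look
h=np.pi/2;r=tool(h-.03,.75,-1);look(.63,.126)
p,R,s=pose();print(p,s["contact_force"],np.degrees((R.inv()*r).as_rotvec()),s["qpos"].round(2))
e=plan([((.63,.02,.034),r,3)]);plan([((.631,.05,.034),r,3)],start=e)
s=get_image("side");t=get_image("top");v=np.hstack([s["image"][130:400,200:500],t["image"][90:360,150:450]]);cv2.imwrite("pics/s4.png",v)
E
```

```text
crate [ 0.6315  0.1261 -0.0376] 0.0048 bottle [ 0.66    0.3375 -0.028 ] 0.0042 rel -0.0225 -0.212 -0.01
[0.64171427 0.00865295 0.05138933] [-0.02642202  0.30797416  0.77182641] [-0.66929374  0.53451402  0.81409149] [-0.46  0.66  1.61  0.69  1.31 -0.75]
# rot 0.4 deg/row, 7.9 mm/row
dp [0.056, -0.01, -0.034] ang [-0.002, 0.002, 0.003]
dp [0.056, -0.01, -0.034] ang [-0.002, 0.002, 0.003]
dp [0.056, -0.01, -0.034] ang [-0.002, 0.002, 0.003]
# rot 0.0 deg/row, 10.0 mm/row
dp [0.057, 0.061, 0.0] ang [0.0, 0.0, 0.0]
dp [0.057, 0.061, 0.0] ang [0.0, 0.0, 0.0]
dp [0.057, 0.061, 0.0] ang [0.0, 0.0, 0.0]
```

View pics/s4.png

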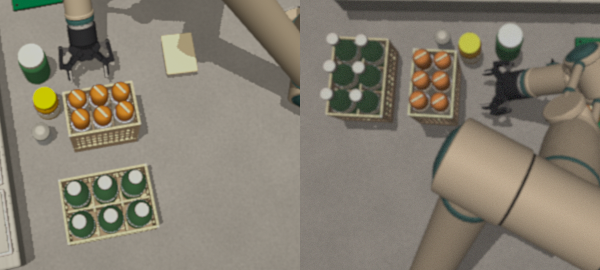

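The gripper stands low beside the crate's right face: fingers at (68,75) and (105,75) in the side half, (490,75) and (490,105) in the top half. It clears the jars. Next, contact.

Emit:
arm_command([
  {"dp":[0.056,-0.01,-0.034],"angular":[-0.002,0.002,0.003],"gripper":85},
  {"dp":[0.056,-0.01,-0.034],"angular":[-0.002,0.002,0.003],"gripper":85},
  {"dp":[0.056,-0.01,-0.034],"angular":[-0.002,0.002,0.003],"gripper":85},
  {"dp":[0.06,0.06,0],"angular":[0,0,0],"gripper":85},
  {"dp":[0.06,0.06,0],"angular":[0,0,0],"gripper":85},
  {"dp":[0.06,0.06,0],"angular":[0,0,0],"gripper":85},
  {"dp":[0.05,0.05,0],"angular":[0,0,0.003],"gripper":85},
  {"dp":[0.05,0.05,0],"angular":[0,0,0.003],"gripper":85},
])

```text
clock: 27.2
position: [0.6319, 0.0708, 0.0341]
ee_rot: [0.662, 0.272, 0.651, 0.252]
contact_force: [-0.1, -1.1, 0.3]
width: 0.0851
```

```bash
python3 - <<'E'
from go import *
from look import look
h=np.pi/2;r=tool(h-.03,.75,-1);look(.63,.13)
p,R,s=pose();print(p,s["contact_force"],np.degrees((R.inv()*r).as_rotvec()))
plan([((.628,p[1]+.05,.034),r,6)])
E
```

```text
crate [ 0.6316  0.1262 -0.0391] 0.0048 bottle [ 0.6601  0.3375 -0.028 ] 0.0043 rel -0.0226 -0.212 -0.011
[0.63144928 0.07119171 0.03402369] [-0.72708829 -0.73453377  0.54065775] [ 0.09491775  0.13685471 -0.54891601]
# rot 0.1 deg/row, 8.4 mm/row
dp [0.048, 0.05, -0.007] ang [0.0, 0.0, -0.001]
dp [0.048, 0.05, -0.007] ang [0.0, 0.0, -0.001]
dp [0.048, 0.05, -0.007] ang [0.0, 0.0, -0.001]
dp [0.047, 0.05, -0.007] ang [0.0, 0.0, -0.001]
dp [0.047, 0.051, -0.007] ang [0.0, 0.0, -0.001]
dp [0.047, 0.051, -0.007] ang [0.0, 0.0, -0.001]
```

Emit:
arm_command([
  {"dp":[0.06,0.063,-0.006],"angular":[0.002,0.003,0.007],"gripper":85},
  {"dp":[0.06,0.063,-0.006],"angular":[0.002,0.003,0.007],"gripper":85},
  {"dp":[0.06,0.063,-0.006],"angular":[0.002,0.003,0.007],"gripper":85},
  {"dp":[0.06,0.063,-0.006],"angular":[0.002,0.003,0.007],"gripper":85},
  {"dp":[0.06,0.063,-0.006],"angular":[0.002,0.003,0.007],"gripper":85},
  {"dp":[0.06,0.063,-0.006],"angular":[0.002,0.003,0.007],"gripper":85},
  {"dp":[0.06,0.063,-0.006],"angular":[0.002,0.003,0.007],"gripper":85},
  {"dp":[0.06,0.063,-0.006],"angular":[0.002,0.003,0.007],"gripper":85},
])

```text
clock: 28.3
position: [0.6404, 0.1242, 0.0335]
ee_rot: [0.653, 0.286, 0.65, 0.264]
contact_force: [-2.7, -12.0, 4.0]
width: 0.0851
```

```bash
python3 - <<'E'
from go import *
from look import look
h=np.pi/2;r=tool(h-.03,.75,-1);look(.63,.17)
p,R,s=pose();print(p,s["contact_force"],np.degrees((R.inv()*r).as_rotvec()))
plan([((.628,p[1]+.03,.034),r,4)])
E
```

```text
crate [ 0.6398  0.1775 -0.0343] 0.0049 bottle [ 0.66    0.3375 -0.028 ] 0.0043 rel -0.0158 -0.1605 -0.006
[0.64044561 0.12522582 0.03354376] [-0.97541466 -8.71551193  1.4055068 ] [-0.35154787 -0.3457622  -2.85930362]
# rot 0.7 deg/row, 8.1 mm/row
dp [0.044, 0.043, -0.028] ang [-0.001, -0.001, -0.008]
dp [0.043, 0.044, -0.028] ang [-0.001, -0.001, -0.008]
dp [0.043, 0.045, -0.028] ang [-0.001, -0.001, -0.008]
dp [0.042, 0.045, -0.028] ang [-0.001, -0.001, -0.008]
```

Emit:
arm_command([
  {"dp":[0.06,0.063,-0.025],"angular":[0,0,0],"gripper":85},
  {"dp":[0.06,0.063,-0.025],"angular":[0,0,0],"gripper":85},
  {"dp":[0.06,0.063,-0.025],"angular":[0,0,0],"gripper":85},
  {"dp":[0.055,0.055,-0.02],"angular":[0,0,0],"gripper":85},
  {"dp":[0.04,0.04,-0.02],"angular":[0,0,0],"gripper":85},
  {"dp":[0,0,0],"angular":[0,0,0],"gripper":85},
  {"dp":[0,0,0],"angular":[0,0,0],"gripper":85},
  {"dp":[0,0,0],"angular":[0,0,0],"gripper":85},
])

```text
clock: 29.4
position: [0.6408, 0.152, 0.0327]
ee_rot: [0.667, 0.278, 0.644, 0.251]
contact_force: [-0.6, -0.1, -0.1]
width: 0.0848
```

```bash
python3 - <<'E'
from go import *
from look import look
h=np.pi/2;r=tool(h-.03,.75,-1);look(.635,.2)
p,R,s=pose();print(p,s["contact_force"],np.degrees((R.inv()*r).as_rotvec()))
E
```

```text
crate [ 0.6399  0.2065 -0.0498] 0.0055 bottle [ 0.66    0.3372 -0.028 ] 0.0043 rel -0.0164 -0.1312 -0.022
[0.64075232 0.15205313 0.03266888] [-0.43522132  0.86589646  0.34106073] [-0.10788702  1.33231255 -1.02563823]
```

The crate is in place: relative x -16 mm (target -22.5), y -131 mm, yaw -0.022 rad. Backing off now.

Emit:
arm_command([
  {"dp":[-0.1,-0.08,0],"angular":[0,0,0],"gripper":85},
  {"dp":[-0.2,-0.08,0],"angular":[0,0,0],"gripper":85},
  {"dp":[-0.35,0,0],"angular":[0,0,0],"gripper":85},
  {"dp":[-0.4,0,0],"angular":[0,0,0],"gripper":85},
  {"dp":[-0.4,0,0],"angular":[0,0,0],"gripper":85},
  {"dp":[-0.3,0.1,-0.2],"angular":[0,0,0],"gripper":85},
  {"dp":[-0.2,0.1,-0.2],"angular":[0,0,0],"gripper":85},
  {"dp":[0,0,0],"angular":[0,0,0],"gripper":85},
])

```text
clock: 30.5
position: [0.5811, -0.0214, 0.2115]
ee_rot: [0.669, 0.278, 0.643, 0.246]
contact_force: [0.6, -0.1, -0.4]
width: 0.0851
```

```bash
python3 - <<'E'
from go import *
from look import look
t,s=look(.635,.2)
p,R,st=pose();print(st["clock"],p,st["contact_force"])
T=cloud(t);S=cloud(s);T0=cloud(dict(np.load("t0.npz")))
v=np.hstack([s["image"][60:400,180:500],t["image"][60:400,150:500]]);cv2.imwrite("pics/s5.png",v)
E
```

```text
crate [ 0.6399  0.2066 -0.0508] 0.0056 bottle [ 0.6601  0.3373 -0.0284] 0.0045 rel -0.0164 -0.1312 -0.022
30.6 [ 0.58166368 -0.02026903  0.20932743] [-0.00252713 -0.53976635 -0.06606604]
```

View pics/s5.png

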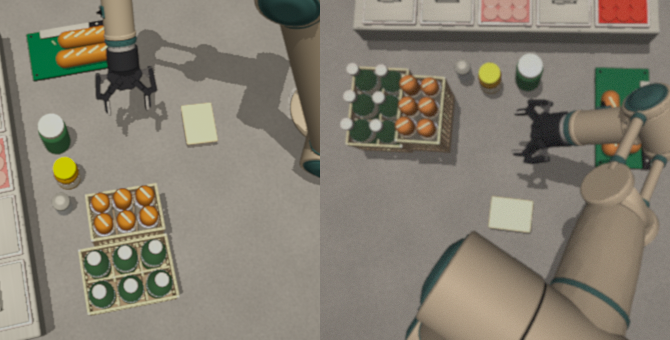

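The picture shows the two crates side by side with fronts flush: tall crate at (125,210) and bottle crate at (128,275) in the side half. The jars, butter, baguettes and knife look unmoved. The robot is clear and up at z = 0.21 m.

```bash
python3 -c "
from rig import sign_off
print(sign_off())"
```

```text
the job is handed in; nothing more can be done
None
```

The tall crate now stands side by side with the bottle crate, and I handed the job in at about 31 s of the 72 s allowed. I slid it with the fingers low (about 30–40 mm up). There were three pushes: sideways to square it up, from the front to make the fronts flush, then sideways against the bottle crate.

| Last camera check | Measured | Allowed |
|---|---|---|
| Crate centre across from the bottle crate (y) | 131 mm (touching = 130 mm) | 120 to 146 mm |
| Fronts, offset from flush | about 6 mm (x = -16.4 mm, flush = -22.5 mm) | 20 mm |
| Squareness | 0.022 rad | 0.12 rad |
| Bottle crate moved | less than about 1 mm | 25 mm |

- **Bystanders:** they look unmoved in the last picture, but I did not measure them again.
- **Tilt and lift:** I did not measure either one directly. The rim fit stayed consistent after every push, and the pushing forces stayed at about 21 N or less where I read them.
- **Robot:** it ended clear at z = 0.21 m with no contact force.
- **Failed attempt:** my first approach for the front push ran the wrist into its joint limits (joint 5 read 0.11, joint 6 read 2.70, both exactly at their limits). I backed out and came in again with the wrist flipped; it touched nothing.

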